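# Lay out the demountable timber model on its plan cards

### The arm

A 6-joint arm with a two-finger parallel gripper is mounted at the origin on the work surface. World frame = base frame: x ahead of the robot, y to its left, z up, the work surface at z = 0. Lengths are in m, angles in rad, forces in N, time in s.
With the tool pointing down it reaches from about 0.35 to 0.775 m from the base axis. Payload 7.3 kg.
Tool frame: the origin (TCP) lies between the finger pads, 19 mm behind the fingertips; this is the grasp point; z points along the fingers, y is the line along which they close (so a half turn about z gives the same grasp; the last joint's range is limited). The gripper opens to 92 mm and grips with 3 to 60 N. Pads are 19 mm wide; open, the fingers measure 130 mm over their backs; the gripper's body (75 mm by 190 mm) begins 47 mm behind the grasp point.
Start: joints at [1, 0.342, 1.524, -0, 1.275, -0.146], TCP at [0.216, 0.478, 0.246] pointing down, gripper open.
Joint ranges: [-2.53, 2.53], [-0.77, 2.02], [0.04, 2.7], [-1, 4.14], [0.28, 2.66], [-3.11, 3.11]. Speed limits (rad/s): [2.57, 2.57, 3.14, 3.14, 3.14, 3.14].

### API

Orientations are given as [roll, pitch, yaw] about the fixed x, y, z axes, in that order (R = Rz(yaw) Ry(pitch) Rx(roll)).
In Python, from cell import readout, cams, ticket gives the robot as it stands. The module is installed in compiled form; this text tells all that it offers.
- The arm moves only by the tool jog_arm, never from a script. Its argument "plan" is a list of rows, each a list of 5 numbers: the shift along the world's x, y, z each as a share of 0.08 m, from -1 to 1, then the turn about the world's z as a share of 90 degrees, from -1 to 1, then the opening, from -1 (shut) to 1 (fully open). A call has 1 to 12 rows; each row is the pose to reach, as a shift and turn from the pose commanded when the call began; what a row does not reach only later rows make up. A row lasts 1/10 s, in which the tool goes at most 50 mm and 8.59 degrees, less where a joint would pass 70% of its speed; a pose out of reach is approached as far as the arm can. A call with a number of a shift or a turn outside -1 to 1 is refused whole. A call with a gripper value outside its range is refused whole. The fingers move at their own pace and stop on an object; "squeeze" is the grip in N (left out, the last holds). Time passes only in rows, so rows that repeat a pose let the fingers close. It gives the time, the measured TCP pose, the force, the opening and the grip force at its end, in the units of the state.
- readout.observe(): the state, without advancing time (a new reading comes with each control period).
- cams.read_camera(name): name is "side" or "top" or "wrist"; returns the picture (384x512x3 uint8, blue, green, red); there is no depth.
- cams.calibration(name): a dict with "K" (3x3 intrinsics, pixels), "world_from_camera" (4x4, takes a point from camera to world coordinates). Camera axes: x right, y down, z forward; pixel columns grow to the right and rows downward; lengths in m; the calibration is good to about 2 mm. A picture is of the moment at which its call begins: read the wrist's pose just before it. calibration takes no time and is no camera call; for the wrist camera it gives the pose at the moment of the call.
- ticket.hand_in(): hands the job in; it is judged then, once.
The state is a dict: "time": time; "qpos": joint angles; "qvel": joint speeds; "joint_efforts": joint torques, N m; "tool_pos": TCP position; "tool_rot": TCP orientation; "contact_force": force on the tool from outside, world axes, zero at the start; "torque": the same for the moment, N m; "opening": finger opening in m; "grip_force": force on a finger pad.
Only numpy, scipy, OpenCV 4.12 (cv2) and the standard library are available. Lean on these libraries where they do the work, as an engineer would, in place of code of your own. Each camera call takes 0.05 s, during which the arm holds its last target. There are 200 camera calls.

### The job

Take the stacked timber model apart for the review: from the top down, lift its four levels off one at a time and set each one flat and upright on the card that carries its own plan, centred and square on the drawn outline (either way round). The model is fragile, so keep the levels level and set them down gently rather than dropping them, and leave the glue bottle standing where it is.

Things in the scene. Friction and masses are not known exactly. Their poses are not given: they have to be found in the camera images.
- roof: The gabled roof level: walls with sloping rafters up to a ridge, 44 mm high to the ridge. Stripwood, 77 mm long (its x, 3 bays), 54 mm wide (its y); origin at the centre of its flat underside, z up. Same after a half turn. Loose; at the start on top of the stack. Grip mid-length across its width: long sides upright to 26 mm up; put the TCP 24 mm above the underside.
- upper: The upper storey: open frame 30 mm high, braces in all bays. Flush joists on top carry the next level. Stripwood, 101 mm long (its x, 4 bays), 58 mm wide (its y); origin at the centre of its flat underside, z up. Same after a half turn. Loose; at the start on the middle storey. Grip mid-length across its width: long sides upright to 30 mm up; put the TCP 24 mm above the underside.
- middle: The middle storey: open frame 32 mm high. Flush joists on top carry the next level. Stripwood, 125 mm long (its x, 5 bays), 62 mm wide (its y); origin at the centre of its flat underside, z up. Same after a half turn. Loose; at the start on the ground storey. Grip mid-length across its width: long sides upright to 32 mm up; put the TCP 24 mm above the underside.
- ground: The ground storey, the longest level: open frame 36 mm high. Flush joists on top carry the next level. Stripwood, 149 mm long (its x, 6 bays), 66 mm wide (its y); origin at the centre of its flat underside, z up. Same after a half turn. Loose; at the start on the base. Grip mid-length across its width: long sides upright to 36 mm up; put the TCP 24 mm above the underside.
- card_roof: White mount card lying on the desk, fixed, 101 x 78 mm (x, y) and 3 mm thick, with a dark line plan in its middle: a 77 x 54 mm roof plan, an outline filled with a ridge line and rafter lines. Origin at the centre of its underside, which is also the centre of the plan; the plan's length runs along its x.
- card_upper: White mount card lying on the desk, fixed, 125 x 82 mm (x, y) and 3 mm thick, with a dark line plan in its middle: a 101 x 58 mm outline with 5 post marks along each long side. Origin at the centre of its underside, which is also the centre of the plan; the plan's length runs along its x.
- card_middle: White mount card lying on the desk, fixed, 149 x 86 mm (x, y) and 3 mm thick, with a dark line plan in its middle: a 125 x 62 mm outline with 6 post marks along each long side. Origin at the centre of its underside, which is also the centre of the plan; the plan's length runs along its x.
- card_ground: White mount card lying on the desk, fixed, 173 x 90 mm (x, y) and 3 mm thick, with a dark line plan in its middle: a 149 x 66 mm outline with 7 post marks along each long side. Origin at the centre of its underside, which is also the centre of the plan; the plan's length runs along its x.
- base: Brown wooden base board of the model, fixed, 184 x 100 mm (x, y) and 12 mm thick, with the stack on it (whose top is 154 mm above the desk); it stays where it is, empty at the end. Origin at the centre of its underside.
- glue: White glue bottle with an orange cap, loose, upright, 34 mm across and 85 mm high, standing among the cards about 0.61 m ahead of the robot. Origin at the centre of its underside.
There are look-alikes about, which are no part of the job. What is shaped like the ground but black is not meant.

How it is judged:
By the outcome, as a careful person would: the job done as asked, in the order asked, and still so for the second after the job is handed in, with the robot touching nothing.
It also fails if it takes over 112 s, if anything falls off the work surface, if the arm or the gripper's body presses on something with over 40 N, if the wrist force passes 120 N, or if a joint passes its speed limit or range.

## Working session

There is one attempt and no reset: what is moved stays moved. The work goes in short steps, Python scripts to look and compute and a tool call to move; the robot and the scene stay as the last step left them, time stands still between calls to the robot, and variables do not carry over. Pictures are saved under pics/ and viewed, at most 14 in all, crops included, and the job is handed in when it is done.

Besides the shell and the picture viewer there is one more tool, called by a JSON object that holds its "name" and its "arguments", one argument or row to a line. jog_arm: Moves the arm, as the interface text tells. Shift numbers are shares of 0.08 m and turn numbers shares of 90 degrees, none past 1 either way. Its arguments: {"type":"object","properties":{"plan":{"type":"array"},"squeeze":{"type":"number"}},"required":["plan"]}

```bash
mkdir -p pics
python3 - <<'E'
from cell import readout,cams
import cv2,numpy as np
s=readout.observe();print({k:np.round(v,3).tolist() for k,v in s.items()})
for n in("top","side"):
    cv2.imwrite(f"pics/{n}0.png",cams.read_camera(n));c=cams.calibration(n);print(n,c["K"],c["world_from_camera"])
E
```

```text
{'time': 0.0, 'qpos': [1.0, 0.343, 1.525, -0.0, 1.275, -0.146], 'qvel': [-0.0, 0.0, -0.002, -0.0, 0.0, 0.0], 'joint_efforts': [-0.0, -43.122, -24.422, 0.072, 0.056, -0.0], 'tool_pos': [0.216, 0.478, 0.245], 'tool_rot': [-3.14, -0.0, 2.717], 'contact_force': [-0.043, -0.17, -0.601], 'torque': [-0.007, 0.022, 0.02], 'grip_force': 0.0, 'opening': 0.092}
top [[428.10643241   0.         263.11326616]
 [  0.         428.10643241 190.22447535]
 [  0.           0.           1.        ]] [[ 0.02722323 -0.99527819  0.0931677   0.3829442 ]
 [-0.99962058 -0.02749556 -0.00164032  0.01507485]
 [ 0.00419427 -0.09308769 -0.99564908  1.06882073]
 [ 0.          0.          0.          1.        ]]
side [[479.97651314   0.         253.20807648]
 [  0.         479.97651314 191.05362039]
 [  0.           0.           1.        ]] [[ 0.69411204 -0.42369981  0.58196816 -0.21951772]
 [-0.71981301 -0.39861084  0.56831209 -0.6924488 ]
 [-0.00881491 -0.81338052 -0.58166522  0.82782515]
 [ 0.          0.          0.          1.        ]]
```

View pics/top0.png

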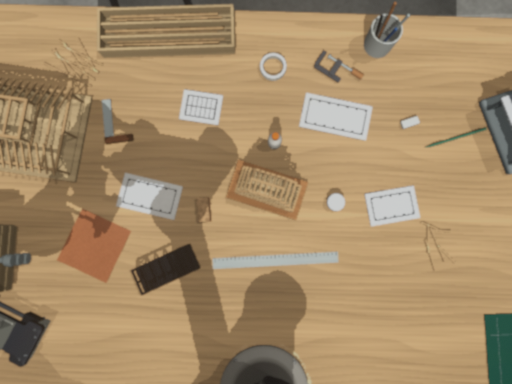

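View pics/side0.png

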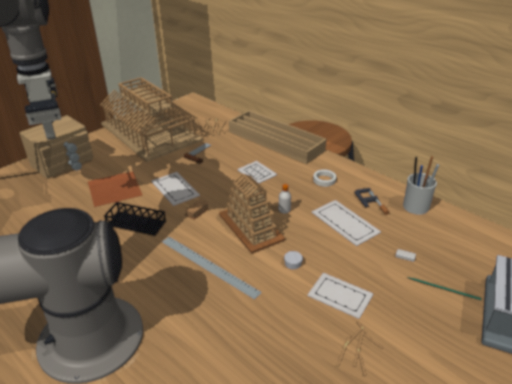

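The top view shows the stack on its base at (267,190), the glue at (275,138), and the cards at (201,107) roof, (336,117), (150,196) and (393,206). The side view agrees. The black look-alike is at (165,269).

```bash
cat > h.py <<'E'
import numpy as np,cv2
from cell import readout,cams
def w(c,px,z):
    K=c["K"];T=c["world_from_camera"];px=np.atleast_2d(px).astype(float)
    r=(T[:3,:3]@np.linalg.inv(K)@np.c_[px,np.ones(len(px))].T).T
    return T[:3,3]+r*((z-T[2,3])/r[:,2])[:,None]
def proj(c,P):
    T=c["world_from_camera"];q=(np.atleast_2d(P)-T[:3,3])@T[:3,:3];q=q@c["K"].T;return q[:,:2]/q[:,2:]
def rect(p):
    (cx,cy),(a,b),t=cv2.minAreaRect(p.astype(np.float32))
    if a<b:a,b,t=b,a,t+90
    return np.round([cx,cy,a,b,(t+90)%180-90],4)
def cards(img,c,z=.003,lo=800):
    hsv=cv2.cvtColor(img,cv2.COLOR_BGR2HSV);m=((hsv[...,1]<50)&(hsv[...,2]>170)).astype(np.uint8)
    for k in cv2.findContours(m,cv2.RETR_EXTERNAL,cv2.CHAIN_APPROX_NONE)[0]:
        if cv2.contourArea(k)<lo: continue
        yield k[:,0].mean(0).round(),rect(w(c,k[:,0],z)[:,:2])
E
python3 - <<'E'
from h import *
i=cv2.imread("pics/top0.png");c=cams.calibration("top")
for k in cards(i,c):print(*k)
hsv=cv2.cvtColor(i,cv2.COLOR_BGR2HSV)
print(hsv[197,236],hsv[212,295],hsv[230,200],hsv[190,265])
print(w(c,[[240,161],[307,181],[297,217],[228,197]],.012)[:,:2].round(3), w(c,[275,134],.085),w(c,[275,146],0.0))
cv2.imwrite("pics/c.png",cv2.resize(i[90:230,110:430],None,fx=2.5,fy=2.5,interpolation=2))
E
```

```text
[275. 260.] [ 3.11000e-01 -2.07000e-02  3.10100e-01  2.68000e-02 -8.53896e+01]
[392. 205.] [  0.4536  -0.309    0.1271   0.0839 -78.5952]
[140. 195.] [ 0.4625  0.3221  0.1022  0.0802 77.6116]
[335. 116.] [ 0.6774 -0.1654  0.1751  0.0923 79.4984]
[201. 107.] [6.91800e-01 1.78300e-01 1.03100e-01 8.04000e-02 8.28233e+01]
[ 14 140 151] [ 14 134 166] [ 16 109 126] [ 18 101 176]
[[ 0.553  0.073]
 [ 0.508 -0.095]
 [ 0.418 -0.072]
 [ 0.463  0.1  ]] [[ 0.60769792 -0.01072317  0.085     ]] [[ 0.59622597 -0.01371341  0.        ]]
```

View pics/c.png

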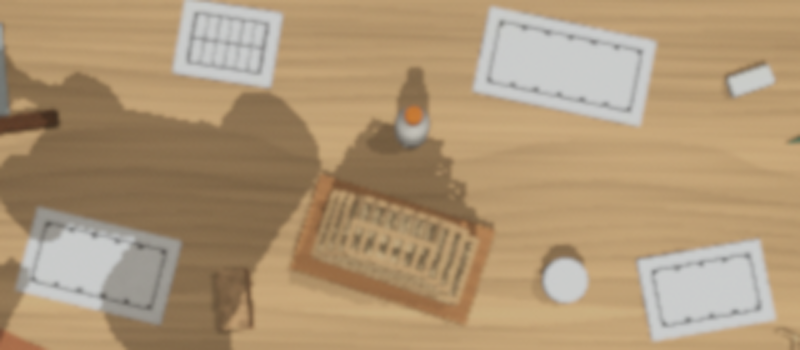

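The crop confirms it: roof plan at left, ground card top right (7 marks), upper card lower right, middle card lower left and partly in shadow. The base is at about (0.4855, 0.0015), turned 75°. I'll move above the stack.

{"name": "jog_arm", "arguments": {
  "plan": [
    [0.56,-0.99,0.12,-0.15,1],
    [0.56,-0.99,0.12,-0.15,1],
    [0.56,-0.99,0.12,-0.15,1]
  ]
}}

```text
time: 0.4
tool_pos: [0.2628, 0.3962, 0.2554]
tool_rot: [-3.141, 0.001, 2.476]
contact_force: [-0.5, -0.3, -0.5]
opening: 0.0918
grip_force: 0.0
```

{"name": "jog_arm", "arguments": {
  "plan": [
    [0.56,-0.99,0.12,-0.15,1],
    [0.56,-0.99,0.12,-0.15,1],
    [0.56,-0.99,0.12,-0.15,1]
  ]
}}

```text
time: 0.7
tool_pos: [0.3076, 0.3174, 0.265]
tool_rot: [3.141, 0.001, 2.24]
contact_force: [0.3, 0.6, 0.7]
opening: 0.0918
grip_force: 0.0
```

{"name": "jog_arm", "arguments": {
  "plan": [
    [0.56,-0.99,0.12,-0.15,1],
    [0.56,-0.99,0.12,-0.15,1],
    [0.56,-0.99,0.12,-0.15,1]
  ]
}}

```text
time: 1.0
tool_pos: [0.3526, 0.2387, 0.2746]
tool_rot: [3.141, 0.001, 2.005]
contact_force: [-0.2, 0.7, 1.1]
opening: 0.0916
grip_force: 0.0
```

{"name": "jog_arm", "arguments": {
  "plan": [
    [0.56,-0.99,0.12,-0.15,1],
    [0.56,-0.99,0.12,-0.15,1],
    [0.56,-0.99,0.12,-0.15,1]
  ]
}}

```text
time: 1.3
tool_pos: [0.3974, 0.1598, 0.2841]
tool_rot: [3.141, 0.001, 1.77]
contact_force: [0.3, 0.0, -1.0]
opening: 0.092
grip_force: 0.0
```

{"name": "jog_arm", "arguments": {
  "plan": [
    [0.56,-0.99,0.12,-0.15,1],
    [0.56,-0.99,0.12,-0.15,1],
    [0.56,-0.99,0.12,-0.15,1]
  ]
}}

```text
time: 1.6
tool_pos: [0.4422, 0.0809, 0.2934]
tool_rot: [3.141, 0.0, 1.536]
contact_force: [-0.2, 0.5, -0.3]
opening: 0.0919
grip_force: 0.0
```

{"name": "jog_arm", "arguments": {
  "plan": [
    [0.56,-0.99,0.12,-0.15,1],
    [0.56,-0.99,0.12,-0.15,1],
    [0.56,-0.99,0.12,-0.15,1],
    [0.56,-0.99,0.12,-0.15,1]
  ]
}}

```text
time: 2.0
tool_pos: [0.485, 0.0046, 0.3024]
tool_rot: [-3.14, -0.001, 1.305]
contact_force: [-0.6, -0.1, 0.5]
opening: 0.0918
grip_force: 0.0
```

Run:
```python
from h import *
s=readout.observe();print(s["time"],s["tool_pos"],s["tool_rot"],s["qpos"],s["contact_force"])
c=cams.calibration("wrist");i=cams.read_camera("wrist");cv2.imwrite("pics/w1.png",i);print(c)
np.save("w1.npy",c,allow_pickle=True)
t=cams.read_camera("top");cv2.imwrite("pics/t1.png",t)
for k in cards(t,cams.calibration("top")):print(*k)
```

```text
2.0 [0.48498115 0.00462083 0.30240099] [-3.13979740e+00 -8.41441407e-04  1.30543446e+00] [-1.49308218e-01  2.28065352e-01  1.52438147e+00  1.06079044e-03
  1.39083168e+00  1.15862139e-01] [-0.60346708 -0.08742571  0.53370461]
{'K': array([[315.95212912,   0.        , 256.14551204],
       [  0.        , 315.95212912, 189.60420726],
       [  0.        ,   0.        ,   1.        ]]), 'world_from_camera': array([[ 0.96491911, -0.25382717, -0.06710349,  0.50329084],
       [-0.26254172, -0.93452373, -0.24028576,  0.06885777],
       [-0.00171875,  0.24947379, -0.96838003,  0.44292875],
       [ 0.        ,  0.        ,  0.        ,  1.        ]])}
[392. 206.] [  0.4533  -0.3091   0.1271   0.0845 -78.9659]
[149. 196.] [ 0.4614  0.2975  0.151   0.088  78.069 ]
[272. 143.] [ 6.01900e-01 -6.10000e-03  1.91200e-01  4.07000e-02  8.29414e+01]
[341. 112.] [ 0.6776 -0.1653  0.1752  0.0925 79.2112]
```

View pics/w1.png

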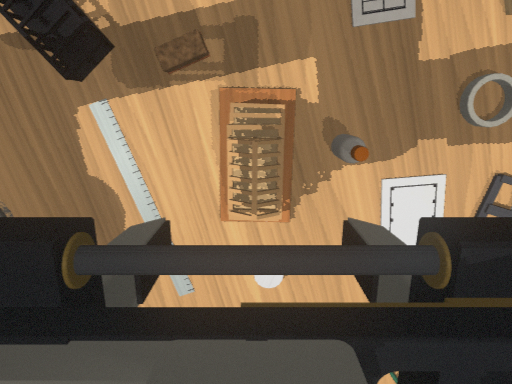

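The wrist view shows the base spanning (220,88)–(296,221), with the roof ridge near (255,170) and the glue at (350,150). I'll overlay predicted wireframes to check that the stack is concentric.

```bash
cat >> h.py <<'E'
LV=[("roof",.077,.054,.110,.026),("upper",.101,.058,.080,.030),("middle",.125,.062,.048,.032),("ground",.149,.066,.012,.036)]
def box(cx,cy,yaw,l,wd,z):
    a=np.radians(yaw);R=np.array([[np.cos(a),-np.sin(a)],[np.sin(a),np.cos(a)]])
    q=np.array([[1,1],[-1,1],[-1,-1],[1,-1]])*[l/2,wd/2]
    return np.c_[q@R.T+[cx,cy],np.full(4,z)]
def over(img,c,x0,y0,x1,y1,f,boxes):
    o=cv2.resize(img[y0:y1,x0:x1],None,fx=f,fy=f,interpolation=cv2.INTER_CUBIC)
    for b,col in boxes:
        p=(proj(c,b)-[x0,y0]+.5)*f-.5
        cv2.polylines(o,[np.round(p*8).astype(np.int32)],True,col,1,cv2.LINE_AA,3)
    return o
E
python3 - <<'E'
from h import *
c=np.load("w1.npy",allow_pickle=True).item();ct=cams.calibration("top")
i=cv2.imread("pics/w1.png");t=cv2.imread("pics/top0.png")
for im,cc,sl in((i,c,(slice(80,225),slice(210,305))),(t,ct,(slice(150,225),slice(220,315)))):
    hsv=cv2.cvtColor(im,cv2.COLOR_BGR2HSV)[sl]
    m=((hsv[...,0]<16)&(hsv[...,1]>130)&(hsv[...,2]>60)).astype(np.uint8)
    k=max(cv2.findContours(m,0,cv2.CHAIN_APPROX_NONE)[0],key=cv2.contourArea)[:,0]+[sl[1].start,sl[0].start]
    print(rect(w(cc,k,.012)[:,:2]))
b=(.4855,.0015,75)
cols=[(0,0,255),(0,255,0),(255,0,0),(255,0,255)]
bs=[(box(*b,l,wd,z+h),col) for (n,l,wd,z,h),col in zip(LV,cols)]+[(box(*b,.184,.1,.012),(255,255,0))]
o1=over(i,c,205,75,310,230,3.8,bs);o2=over(t,ct,222,155,314,222,4.2,bs)
H=max(o1.shape[0],o2.shape[0]);z=np.zeros((H,o1.shape[1]+o2.shape[1],3),np.uint8)
z[:o1.shape[0],:o1.shape[1]]=o1;z[:o2.shape[0],o1.shape[1]:]=o2;print(z.shape)
cv2.imwrite("pics/o1.png",z)
E
```

```text
[4.8460e-01 5.2000e-03 1.8480e-01 1.0100e-01 7.3715e+01]
[4.85500e-01 5.20000e-03 1.79200e-01 9.71000e-02 7.37806e+01]
(589, 785, 3)
```

View pics/o1.png

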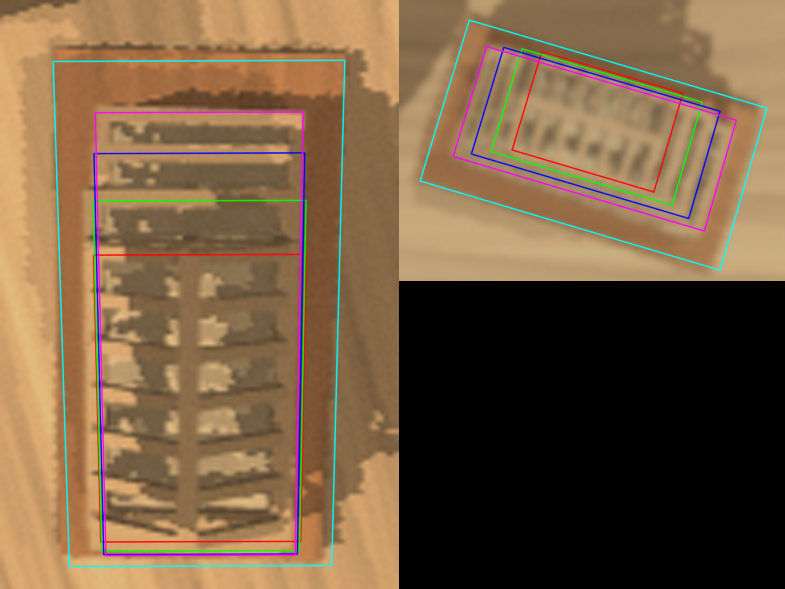

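The base fits at (0.485, 0.0052) and 73.7°. I'll redraw with that.

Run:
```python
from h import *
c=np.load("w1.npy",allow_pickle=True).item();ct=cams.calibration("top")
i=cv2.imread("pics/w1.png");t=cv2.imread("pics/top0.png")
b=(.485,.0052,73.74)
cols=[(0,0,255),(0,255,0),(255,0,0),(255,0,255)]
bs=[(box(*b,l,wd,z+h),col) for (n,l,wd,z,h),col in zip(LV,cols)]+[(box(*b,.184,.1,.012),(255,255,0)),(box(*b,.077,.001,.154),(0,255,255))]
o1=over(i,c,205,75,310,230,3.8,bs);o2=over(t,ct,222,155,314,222,4.2,bs)
H=max(o1.shape[0],o2.shape[0]);z=np.zeros((H,o1.shape[1]+o2.shape[1],3),np.uint8)
z[:o1.shape[0],:o1.shape[1]]=o1;z[:o2.shape[0],o1.shape[1]:]=o2
cv2.imwrite("pics/o2.png",z)
```

```text
(no output)
```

View pics/o2.png

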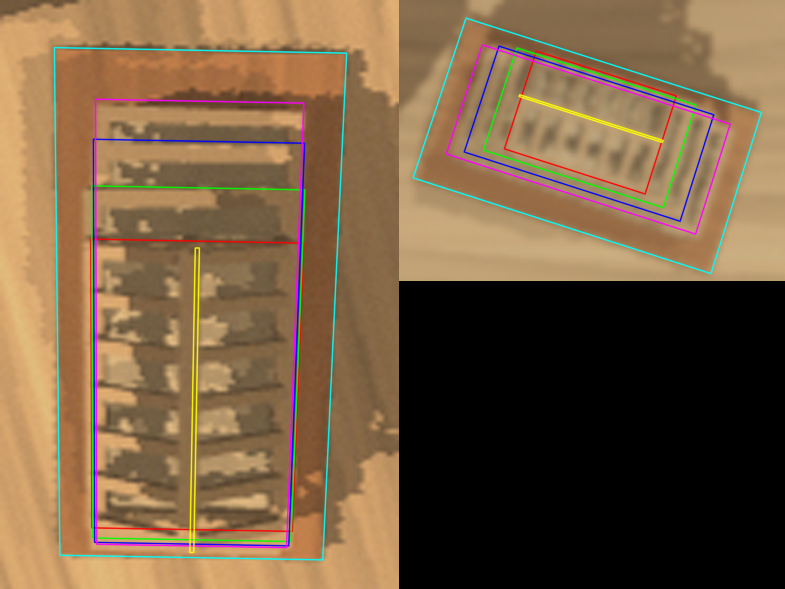

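The fit is good. The ridge lies within about 1 mm of the tool plane, with the same yaw of 74.8° as the tool. Descending to grip the roof.

{"name": "jog_arm", "arguments": {
  "plan": [
    [0,0,-0.5,0,1],
    [0,0,-1,0,1],
    [0,0,-1,0,1]
  ],
  "squeeze": 8
}}

```text
time: 2.4
tool_pos: [0.4816, 0.0053, 0.219]
tool_rot: [-3.132, 0.001, 1.306]
contact_force: [-0.1, 0.1, 0.2]
opening: 0.0918
grip_force: 0.0
```

{"name": "jog_arm", "arguments": {
  "plan": [
    [-0.01,0,-0.3,0,1],
    [-0.01,0,-0.6,0,1],
    [-0.01,0,-0.8,0,1],
    [-0.01,0,-1,0,1],
    [-0.01,0,-1,0,1],
    [-0.01,0,-1,0,1]
  ]
}}

```text
time: 3.0
tool_pos: [0.4851, 0.0038, 0.1447]
tool_rot: [3.14, -0.0, 1.304]
contact_force: [0.4, 0.1, 0.7]
opening: 0.0917
grip_force: 0.0
```

{"name": "jog_arm", "arguments": {
  "plan": [
    [0,0,-0.05,0,1],
    [0,0,-0.08,0,1],
    [0,0,-0.08,0,0.5],
    [0,0,-0.08,0,0.3],
    [0,0,-0.08,0,0.2],
    [0,0,-0.08,0,0.1],
    [0,0,-0.08,0,0],
    [0,0,-0.08,0,0],
    [0,0,-0.08,0,0],
    [0,0,-0.08,0,0]
  ]
}}

```text
time: 4.0
tool_pos: [0.4844, 0.0031, 0.1368]
tool_rot: [3.141, 0.0, 1.303]
contact_force: [-0.3, 0.6, -0.2]
opening: 0.0536
grip_force: 8.0
```

Run:
```python
from h import *
s=readout.observe();print({k:np.round(s[k],4).tolist() for k in("time","tool_pos","tool_rot","opening","grip_force","contact_force")})
cv2.imwrite("pics/w2.png",cams.read_camera("wrist"))
```

```text
{'time': 4.0, 'tool_pos': [0.4844, 0.0031, 0.1368], 'tool_rot': [3.1415, 0.0001, 1.3031], 'opening': 0.0536, 'grip_force': 7.9999, 'contact_force': [-0.2677, 0.6064, -0.1598]}
```

View pics/w2.png

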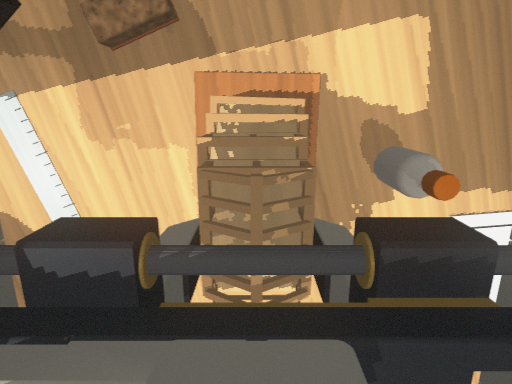

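The roof is gripped at 53.6 mm opening. In the view its far end is at row ~168, columns 198–313. I'll compute the lengthwise offsets from this, then lift and carry.

Run:
```python
from h import *
c=cams.calibration("wrist");s=readout.observe();p=s["tool_pos"];y=np.degrees(s["tool_rot"][2])
print(p,y)
for n,l,wd,z,h in LV:
    q=proj(c,box(p[0],p[1],y,l,wd,z+h));print(n,q.round(1).tolist())
i=cv2.imread("pics/w2.png")
cv2.imwrite("pics/w2c.png",cv2.resize(i[60:220,170:350],None,fx=3.7,fy=3.7,interpolation=2))
```

```text
[0.48435347 0.00313942 0.13676111] 74.65827851043404
roof [[195.6, 172.4], [202.8, 318.8], [307.3, 318.8], [314.2, 172.3]]
upper [[199.8, 140.2], [207.3, 308.2], [303.1, 308.2], [310.2, 140.1]]
middle [[204.2, 115.4], [211.5, 297.0], [299.2, 297.0], [306.2, 115.4]]
ground [[207.9, 96.7], [214.9, 287.2], [296.0, 287.2], [302.7, 96.6]]
```

View pics/w2c.png

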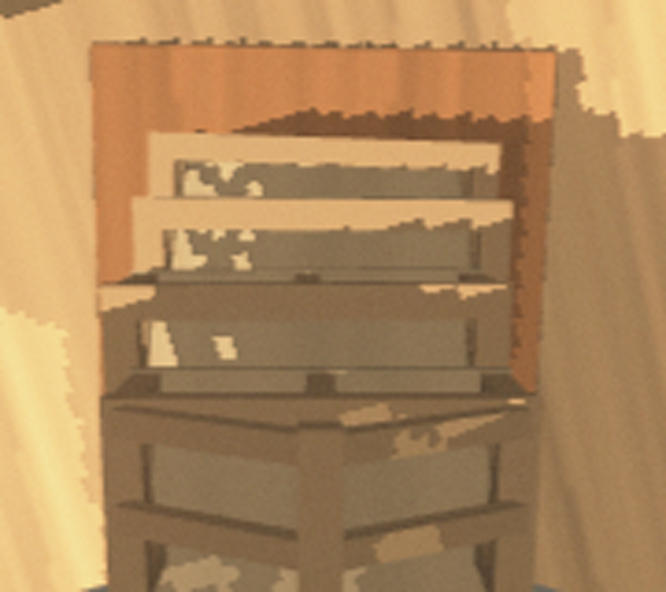

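{"name": "jog_arm", "arguments": {
  "plan": [
    [0,0,0.05,0,0],
    [0,0,0.2,0,0],
    [0,0,0.5,0,0],
    [0,0,0.9,0,0],
    [0,0,1,0,0],
    [0,0,1,0,0]
  ]
}}

```text
time: 4.65
tool_pos: [0.485, 0.0031, 0.2179]
tool_rot: [3.138, -0.0, 1.303]
contact_force: [0.7, 0.2, -0.8]
opening: 0.0536
grip_force: 8.0
```

{"name": "jog_arm", "arguments": {
  "plan": [
    [0.25,0.2,0.1,0.01,0],
    [0.55,0.45,0.1,0.02,0],
    [0.86,0.73,0.1,0.03,0],
    [0.86,0.73,0.1,0.03,0]
  ]
}}

```text
time: 5.05
tool_pos: [0.5545, 0.0637, 0.2226]
tool_rot: [-3.14, -0.001, 1.353]
contact_force: [-0.8, -0.1, -0.6]
opening: 0.054
grip_force: 8.0
```

{"name": "jog_arm", "arguments": {
  "plan": [
    [0.3,0.25,0,0.01,0],
    [0.6,0.5,0,0.02,0],
    [0.86,0.73,0,0.03,0],
    [0.86,0.73,0,0.03,0]
  ]
}}

```text
time: 5.45
tool_pos: [0.6225, 0.1213, 0.2223]
tool_rot: [-3.139, 0.0, 1.399]
contact_force: [0.4, -0.6, -1.1]
opening: 0.0538
grip_force: 8.0
```

{"name": "jog_arm", "arguments": {
  "plan": [
    [0.3,0.25,0,0.01,0],
    [0.55,0.5,0,0.02,0],
    [0.75,0.65,0,0.03,0],
    [0.86,0.73,0,0.03,0],
    [0.86,0.73,0,0.03,0],
    [0.86,0.73,0,0.03,0],
    [0.86,0.73,0,0.03,0]
  ]
}}

```text
time: 6.15
tool_pos: [0.69, 0.1774, 0.2245]
tool_rot: [-3.141, 0.001, 1.444]
contact_force: [-1.0, 0.6, -0.8]
opening: 0.0536
grip_force: 8.0
```

Run:
```python
from h import *
s=readout.observe();print({k:np.round(s[k],4).tolist() for k in("time","tool_pos","tool_rot","opening","grip_force","contact_force")})
c=cams.calibration("wrist");i=cams.read_camera("wrist");cv2.imwrite("pics/w3.png",i);np.save("w3.npy",c,allow_pickle=True)
for k in cards(i,c):print(*k)
```

```text
{'time': 6.15, 'tool_pos': [0.69, 0.1774, 0.2245], 'tool_rot': [-3.1406, 0.0006, 1.4436], 'opening': 0.0536, 'grip_force': 8.0, 'contact_force': [-1.0423, 0.6415, -0.7888]}
[32. 82.] [4.59600e-01 2.99000e-01 1.22100e-01 5.93000e-02 7.80563e+01]
[38. 87.] [ 0.4601  0.299   0.1493  0.086  78.0947]
```

View pics/w3.png

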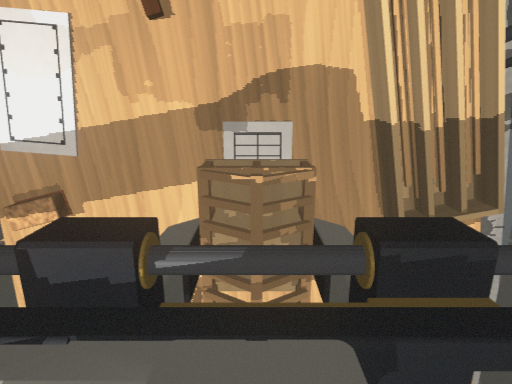

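The wrist view shows the roof held level. The roof card's far end is visible (columns 223–293, row ~122), and the roof's bottom far edge is at row ~161. Now measuring both.

```bash
cat >> h.py <<'E'
def edges(img,c,p,yaw,tgt,hsvs=70,vmin=90,rows=(100,160),cols=(190,330)):
    """visible part of card under held part: mask -> far edge/side edges in target frame (mm)"""
    hsv=cv2.cvtColor(img,cv2.COLOR_BGR2HSV)[rows[0]:rows[1],cols[0]:cols[1]]
    m=((hsv[...,1]<hsvs)&(hsv[...,2]>vmin)).astype(np.uint8)
    k=max(cv2.findContours(m,0,cv2.CHAIN_APPROX_NONE)[0],key=cv2.contourArea)[:,0]+[cols[0],rows[0]]
    return w(c,k,.003)[:,:2]
E
python3 - <<'E'
from h import *
c=np.load("w3.npy",allow_pickle=True).item();i=cv2.imread("pics/w3.png")
q=edges(i,c,0,0,0)
print(rect(q),len(q))
a=np.radians(82.5);u=np.array([np.cos(a),np.sin(a)]);v=np.array([-u[1],u[0]])
t=np.array([.69,.1774]);d=(q-t)*1e3;print("len max",np.percentile(d@u,[90,98]),"side",np.percentile(d@v,[0,5,10,90,95,100]))
g=i[:,225:291].mean((1,2));print([ (r,int(g[r])) for r in range(112,184)])
for z in(0,.026): print(proj(c,box(.69,.1774,82.71,.077,.054,.2245-.0268+z)).round(1).tolist())
hsv=cv2.cvtColor(i,cv2.COLOR_BGR2HSV);print(hsv[130,215:300:4,1])
cv2.imwrite("pics/w3c.png",cv2.resize(i[105:205,180:330],None,fx=5,fy=5,interpolation=2))
E
```

```text
[ 0.6955  0.208   0.0789  0.0429 -7.2994] 209
len max [52.54725775 52.61252235] side [-40.90002625 -40.54697686 -40.33973782  37.3492871   37.6186891
  37.89256529]
[(112, 109), (113, 109), (114, 109), (115, 109), (116, 110), (117, 110), (118, 109), (119, 109), (120, 103), (121, 128), (122, 161), (123, 164), (124, 164), (125, 164), (126, 165), (127, 165), (128, 165), (129, 165), (130, 165), (131, 171), (132, 122), (133, 106), (134, 106), (135, 166), (136, 170), (137, 171), (138, 171), (139, 171), (140, 171), (141, 171), (142, 171), (143, 171), (144, 150), (145, 113), (146, 167), (147, 172), (148, 171), (149, 172), (150, 171), (151, 171), (152, 171), (153, 172), (154, 172), (155, 117), (156, 147), (157, 171), (158, 173), (159, 100), (160, 102), (161, 100), (162, 100), (163, 100), (164, 99), (165, 93), (166, 77), (167, 83), (168, 101), (169, 102), (170, 97), (171, 99), (172, 98), (173, 89), (174, 87), (175, 95), (176, 122), (177, 135), (178, 136), (179, 112), (180, 106), (181, 104), (182, 101), (183, 97)]
[[204.6, 162.6], [209.9, 290.3], [300.5, 290.4], [305.6, 162.5]]
[[195.5, 172.1], [202.8, 318.5], [307.3, 318.5], [314.1, 172.1]]
[120 111  48  23  25  24  22  23  23  24  21  22  22  21  24  22  22  22
  22  30 115 118]
```

View pics/w3c.png

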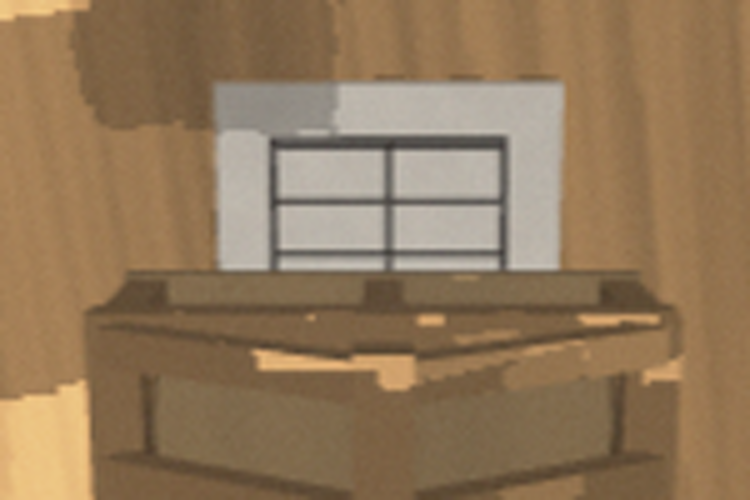

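Wrist and top cameras agree on the card at (0.6918, 0.1785). The roof centre sits about 1.2 mm past the card centre lengthwise, so I'll shift by (+0.7, −1.3) mm and lower.

{"name": "jog_arm", "arguments": {
  "plan": [
    [0.01,-0.016,-0.3,0,0],
    [0.01,-0.016,-0.7,0,0],
    [0.01,-0.016,-1,0,0],
    [0.01,-0.016,-1,0,0]
  ]
}}

```text
time: 6.6
tool_pos: [0.6891, 0.1762, 0.1407]
tool_rot: [-3.134, 0.002, 1.444]
contact_force: [-0.7, 0.3, -0.1]
opening: 0.0543
grip_force: 8.0
```

{"name": "jog_arm", "arguments": {
  "plan": [
    [0,0,-0.3,0,0],
    [0,0,-0.6,0,0],
    [0,0,-0.85,0,0],
    [0,0,-1,0,0],
    [0,0,-1.0,0,0],
    [0,0,-1,0,0],
    [0,0,-1,0,0]
  ]
}}

```text
time: 7.3
tool_pos: [0.6925, 0.1772, 0.0667]
tool_rot: [3.139, -0.001, 1.444]
contact_force: [-0.1, 0.4, -0.1]
opening: 0.0537
grip_force: 8.0
```

{"name": "jog_arm", "arguments": {
  "plan": [
    [0,0,-0.1,0,0],
    [0,0,-0.2,0,0],
    [0,0,-0.25,0,0],
    [0,0,-0.3,0,0],
    [0,0,-0.34,0,0],
    [0,0,-0.38,0,0],
    [0,0,-0.38,0,0],
    [0,0,-0.38,0,0]
  ]
}}

```text
time: 8.1
tool_pos: [0.6916, 0.1771, 0.0344]
tool_rot: [3.141, -0.0, 1.444]
contact_force: [-0.6, 0.3, 0.2]
opening: 0.0539
grip_force: 8.0
```

{"name": "jog_arm", "arguments": {
  "plan": [
    [-0.011,-0.012,0,0,0],
    [-0.011,-0.012,0,0,0],
    [-0.011,-0.012,0,0,0],
    [-0.011,-0.012,0,0,0]
  ]
}}

```text
time: 8.5
tool_pos: [0.6907, 0.1761, 0.0345]
tool_rot: [3.141, -0.0, 1.444]
contact_force: [0.3, -0.6, -0.1]
opening: 0.054
grip_force: 8.0
```

Run:
```python
from h import *
s=readout.observe();print({k:np.round(s[k],4).tolist() for k in("time","tool_pos","tool_rot")})
c=cams.calibration("wrist");i=cams.read_camera("wrist");np.save("w4.npy",c,allow_pickle=True)
a=cv2.resize(i[60:225,180:335],None,fx=3.5,fy=3.5,interpolation=2)
cv2.imwrite("pics/w4.png",i);cv2.imwrite("pics/w4c.png",a)
```

```text
{'time': 8.5, 'tool_pos': [0.6907, 0.1761, 0.0345], 'tool_rot': [3.1413, -0.0, 1.4444]}
```

View pics/w4c.png

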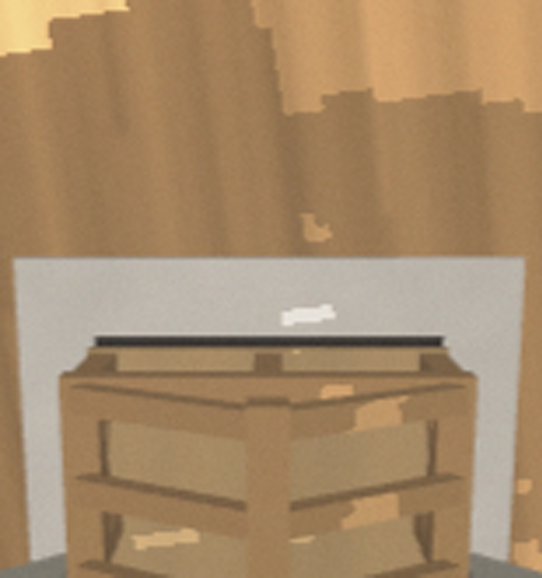

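The roof sits just above the card, laterally centred (plan line 95–443, roof 90–447 in the crop). Computing the length match.

Run:
```python
from h import *
c=np.load("w4.npy",allow_pickle=True).item()
f=lambda col,row:[180+col/3.5-.36,60+row/3.5-.36]
a=np.radians(82.75);u=np.array([np.cos(a),np.sin(a)]);v=np.array([-u[1],u[0]]);t=np.array([.6907,.1761])
for n,px,z in(("card",f(269,257),.003),("cardL",f(15,262),.003),("cardR",f(524,262),.003),("line",f(269,337),.003),("roofbot",f(269,348),.0077),("L",f(90,349),.0077),("R",f(447,349),.0077)):
    d=(w(c,px,z)[0,:2]-t)*1e3;print(n,(d@u).round(2),(d@v).round(2))
```

```text
card 53.76 -0.81
cardL 53.01 38.23
cardR 53.0 -40.0
line 41.42 -0.81
roofbot 40.43 -0.8
L 40.28 26.49
R 40.27 -27.94
```

Shift +1 mm along the length, lower to contact, release, and raise.

{"name": "jog_arm", "arguments": {
  "plan": [
    [0.002,0.012,0,0,0],
    [0.002,0.012,-0.02,0,0],
    [0.002,0.012,-0.03,0,0],
    [0.002,0.012,-0.04,0,0],
    [0.002,0.012,-0.045,0,0],
    [0.002,0.012,-0.05,0,0],
    [0.002,0.012,-0.055,0,0],
    [0.002,0.012,-0.06,0,0],
    [0.002,0.012,-0.065,0,0],
    [0.002,0.012,-0.065,0,0]
  ]
}}

```text
time: 9.55
tool_pos: [0.6909, 0.1771, 0.0298]
tool_rot: [3.141, -0.0, 1.444]
contact_force: [-2.4, -0.2, 5.3]
opening: 0.0535
grip_force: 8.0
```

{"name": "jog_arm", "arguments": {
  "plan": [
    [0,0,0,0,0.2],
    [0,0,0,0,0.3],
    [0,0,0,0,0.5],
    [0,0,0,0,0.8],
    [0,0,0,0,1],
    [0,0,0,0,1],
    [0,0,0.1,0,1],
    [0,0,0.3,0,1],
    [0,0,0.7,0,1],
    [0,0,1,0,1]
  ]
}}

```text
time: 10.55
tool_pos: [0.6916, 0.1772, 0.1125]
tool_rot: [3.139, -0.001, 1.444]
contact_force: [0.6, -0.0, -0.1]
opening: 0.0916
grip_force: 0.0
```

{"name": "jog_arm", "arguments": {
  "plan": [
    [0,0,0.5,0,1],
    [0,0,1,0,1],
    [0,0,1,0,1]
  ]
}}

```text
time: 10.85
tool_pos: [0.6938, 0.1776, 0.1988]
tool_rot: [3.127, -0.004, 1.445]
contact_force: [0.0, 0.2, 0.6]
opening: 0.0918
grip_force: 0.0
```

{"name": "jog_arm", "arguments": {
  "plan": [
    [-0.43,-0.36,0,-0.03,1],
    [-0.86,-0.72,0,-0.03,1],
    [-0.86,-0.72,0,-0.03,1]
  ]
}}

```text
time: 11.15
tool_pos: [0.6166, 0.1167, 0.1885]
tool_rot: [-3.135, 0.003, 1.395]
contact_force: [0.4, 0.7, -0.2]
opening: 0.0917
grip_force: 0.0
```

{"name": "jog_arm", "arguments": {
  "plan": [
    [-0.43,-0.36,0,-0.03,1],
    [-0.86,-0.72,0,-0.03,1],
    [-0.86,-0.72,0,-0.03,1]
  ]
}}

```text
time: 11.45
tool_pos: [0.5493, 0.0598, 0.1894]
tool_rot: [-3.138, 0.002, 1.348]
contact_force: [0.2, 0.5, -0.7]
opening: 0.0924
grip_force: 0.0
```

{"name": "jog_arm", "arguments": {
  "plan": [
    [-0.43,-0.36,0,-0.03,1],
    [-0.86,-0.71,0,-0.03,1],
    [-0.86,-0.71,0,-0.03,1],
    [-0.86,-0.71,0,-0.03,1],
    [-0.86,-0.71,0,-0.03,1],
    [-0.86,-0.71,0,-0.03,1]
  ]
}}

```text
time: 12.05
tool_pos: [0.4856, 0.0057, 0.1894]
tool_rot: [3.14, -0.0, 1.304]
contact_force: [-0.1, 0.4, -0.1]
opening: 0.0917
grip_force: 0.0
```

```bash
cat >> h.py <<'E'
def st():
    s=readout.observe();print({k:np.round(s[k],4).tolist() for k in("time","tool_pos","tool_rot","opening","grip_force","contact_force")});return s
E
python3 - <<'E'
from h import *
s=st();c=cams.calibration("wrist");i=cams.read_camera("wrist");cv2.imwrite("pics/w5.png",i)
t=cams.read_camera("top");ct=cams.calibration("top");cv2.imwrite("pics/t5.png",t)
b=(.485,.0052,74.8)
o1=over(i,c,180,60,335,225,3.4,[(box(*b,l,wd,z+h),col) for (n,l,wd,z,h),col in zip(LV[1:],[(0,255,0),(255,0,0),(255,0,255)])])
o2=over(t,ct,175,85,230,135,4.6,[(box(.6918,.1788,82.75,.077,.054,.029),(0,0,255)),(box(.6918,.1788,82.75,.101,.078,.003),(0,255,0))])
z=np.zeros((561,o1.shape[1]+o2.shape[1],3),np.uint8);z[:561,:o1.shape[1]]=o1[:561];z[:o2.shape[0],o1.shape[1]:]=o2
cv2.imwrite("pics/o5.png",z);print(z.shape)
E
```

```text
{'time': 12.05, 'tool_pos': [0.4856, 0.0057, 0.1894], 'tool_rot': [3.1403, -0.0003, 1.3041], 'opening': 0.0917, 'grip_force': 0.0, 'contact_force': [-0.1459, 0.3676, -0.1432]}
(561, 780, 3)
```

View pics/o5.png

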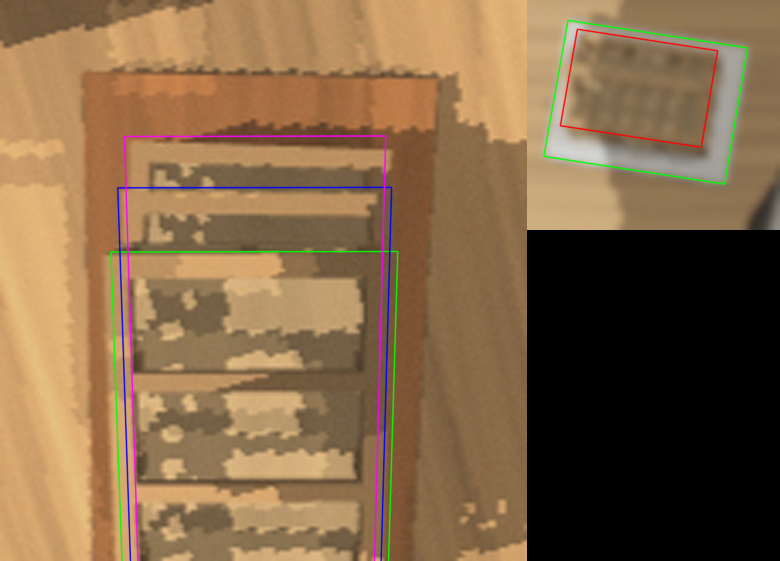

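The roof sits within its card. The levels below are roughly concentric, with slight individual turns. Gripping the upper storey and carrying it to just above its card.

{"name": "jog_arm", "arguments": {
  "plan": [
    [-0.01,-0.006,-0.3,0,1],
    [-0.01,-0.006,-0.6,0,1],
    [-0.01,-0.006,-0.85,0,1],
    [-0.01,-0.006,-1,0,1],
    [-0.01,-0.006,-1,0,1],
    [-0.01,-0.006,-1,0,1],
    [-0.01,-0.006,-1,0,1]
  ]
}}

```text
time: 12.85
tool_pos: [0.4843, 0.0047, 0.1099]
tool_rot: [3.14, -0.0, 1.303]
contact_force: [-0.1, 0.3, -0.6]
opening: 0.0913
grip_force: 0.0
```

{"name": "jog_arm", "arguments": {
  "plan": [
    [0,0,-0.05,0,0.6],
    [0,0,-0.06,0,0.5],
    [0,0,-0.06,0,0.4],
    [0,0,-0.06,0,0.35],
    [0,0,-0.06,0,0.3],
    [0,0,-0.06,0,0.25],
    [0,0,-0.06,0,0.2],
    [0,0,-0.06,0,0.15],
    [0,0,-0.06,0,0.1],
    [0,0,-0.06,0,0.1],
    [0,0,-0.06,0,0.1]
  ]
}}

```text
time: 13.95
tool_pos: [0.4836, 0.0046, 0.1044]
tool_rot: [3.142, 0.0, 1.303]
contact_force: [-0.7, -0.2, 1.4]
opening: 0.058
grip_force: 8.0
```

Run:
```python
from h import *
s=st()
```

```text
{'time': 13.95, 'tool_pos': [0.4836, 0.0046, 0.1044], 'tool_rot': [3.1416, 0.0, 1.3031], 'opening': 0.058, 'grip_force': 7.9997, 'contact_force': [-0.726, -0.2048, 1.4278]}
```

{"name": "jog_arm", "arguments": {
  "plan": [
    [0,0,0.03,0,0.1],
    [0,0,0.1,0,0.1],
    [0,0,0.3,0,0.1],
    [0,0,0.7,0,0.1],
    [0,0,1,0,0.1],
    [0,0,1,0,0.1]
  ]
}}

```text
time: 14.55
tool_pos: [0.4856, 0.0044, 0.1878]
tool_rot: [3.135, -0.001, 1.303]
contact_force: [-0.2, 0.6, -0.3]
opening: 0.0578
grip_force: 8.0
```

{"name": "jog_arm", "arguments": {
  "plan": [
    [-0.02,-0.2,0,0.02,0.1],
    [-0.06,-0.6,0,0.05,0.1],
    [-0.1,-0.98,0,0.073,0.1],
    [-0.1,-0.98,0,0.073,0.1]
  ]
}}

```text
time: 14.95
tool_pos: [0.4752, -0.0764, 0.1837]
tool_rot: [-3.141, 0.001, 1.416]
contact_force: [1.6, 0.6, -0.7]
opening: 0.0576
grip_force: 8.0
```

{"name": "jog_arm", "arguments": {
  "plan": [
    [-0.05,-0.49,0,0.04,0.1],
    [-0.1,-0.98,0,0.073,0.1],
    [-0.1,-0.98,0,0.073,0.1]
  ]
}}

```text
time: 15.25
tool_pos: [0.4674, -0.1552, 0.1838]
tool_rot: [-3.141, 0.001, 1.53]
contact_force: [1.0, 0.9, -0.8]
opening: 0.0578
grip_force: 8.0
```

{"name": "jog_arm", "arguments": {
  "plan": [
    [-0.05,-0.49,0,0.04,0.1],
    [-0.1,-0.98,0,0.073,0.1],
    [-0.1,-0.98,0,0.073,0.1]
  ]
}}

```text
time: 15.55
tool_pos: [0.4595, -0.2332, 0.1838]
tool_rot: [3.142, 0.001, 1.644]
contact_force: [0.1, 0.5, 0.2]
opening: 0.0576
grip_force: 8.0
```

{"name": "jog_arm", "arguments": {
  "plan": [
    [-0.05,-0.4,0,0.04,0.1],
    [-0.08,-0.7,0,0.06,0.1],
    [-0.1,-0.98,0,0.073,0.1],
    [-0.1,-0.98,0,0.073,0.1],
    [-0.1,-0.98,0,0.073,0.1],
    [-0.1,-0.98,0,0.073,0.1]
  ]
}}

```text
time: 16.15
tool_pos: [0.4519, -0.3072, 0.1841]
tool_rot: [-3.141, -0.001, 1.762]
contact_force: [-0.4, 0.6, -0.4]
opening: 0.0578
grip_force: 8.0
```

{"name": "jog_arm", "arguments": {
  "plan": [
    [0,0,-0.3,0,0.1],
    [0,0,-0.6,0,0.1],
    [0,0,-0.85,0,0.1],
    [0,0,-1,0,0.1],
    [0,0,-1,0,0.1],
    [0,0,-1,0,0.1]
  ]
}}

```text
time: 16.75
tool_pos: [0.4521, -0.3088, 0.1049]
tool_rot: [3.141, 0.0, 1.762]
contact_force: [-0.2, -0.0, -0.6]
opening: 0.0578
grip_force: 8.0
```

Run:
```python
from h import *
s=st()
```

```text
{'time': 16.75, 'tool_pos': [0.4521, -0.3088, 0.1049], 'tool_rot': [3.1411, 0.0005, 1.7621], 'opening': 0.0578, 'grip_force': 7.9995, 'contact_force': [-0.153, -0.0373, -0.6101]}
```

Now lowering to 5 mm above the card. From here I'll measure card and part edges numerically, having checked the method on the w4 frame.

{"name": "jog_arm", "arguments": {
  "plan": [
    [0.01,0,-0.3,0,0.1],
    [0.01,0,-0.6,0,0.1],
    [0.01,0,-0.75,0,0.1],
    [0.01,0,-0.85,0,0.1],
    [0.01,0,-0.88,0,0.1],
    [0.01,0,-0.88,0,0.1],
    [0.01,0,-0.88,0,0.1],
    [0.01,0,-0.88,0,0.1]
  ]
}}

```text
time: 17.55
tool_pos: [0.4528, -0.3093, 0.0347]
tool_rot: [3.141, 0.001, 1.762]
contact_force: [0.4, -0.1, -0.4]
opening: 0.0577
grip_force: 8.0
```

```bash
cat >> h.py <<'E'
def prof(img,L,W,c,t,yaw,zb,show=True):
    """t: tool xy; print S along camera-vertical lines and horizontals, in tool frame"""
    hsv=cv2.cvtColor(cv2.GaussianBlur(img,(3,3),0),cv2.COLOR_BGR2HSV)
    a=np.radians(yaw);u=np.array([np.cos(a),np.sin(a)]);v=np.array([-u[1],u[0]])
    pt=lambda l,s,z:proj(c,[[*(np.array(t)+u*l+v*s),z]])[0]
    def scan(P0,P1,n=400):
        q=np.linspace(P0,P1,n).astype(np.float32)
        return [cv2.remap(hsv[...,k],q[:,0],q[:,1],1).ravel().astype(int) for k in(1,2)]
    out={}
    # length scans at lateral offsets, far side
    for s in(-.02,-.01,0.,.01,.02):
        l0,l1=L/2+.022,L/2-.008
        S,V=scan(pt(l0,s,.003),pt(l1,s,.003));ls=np.linspace(l0,l1,400)
        k=np.where(S<70)[0]
        if len(k)<20: print("len",s,"no card",S[::25]);continue
        a0=k[0];b=next((j for j in range(a0+60,400) if (S[j:j+8]>=70).all() and V[j:j+8].mean()>60),None)
        o=f"len s={s*1e3:.0f}: card {ls[a0]*1e3-L*500-12:.2f}"
        if b is not None:
            px=pt(ls[b],s,.003);r=(w(c,px,zb)[0,:2]-t)@u;o+=f" part {r*1e3-L*500:.2f}"
        print(o)
    for l in(L/2+.009,L/2+.005):
        S,V=scan(pt(l,W/2+.03,.003),pt(l,-W/2-.03,.003));ss=np.linspace(W/2+.03,-W/2-.03,400);k=np.where(S<70)[0]
        print(f"lat l={l*1e3:.0f}: card mid {(ss[k[0]]+ss[k[-1]])*500:.2f} width {(ss[k[0]]-ss[k[-1]])*1e3:.1f}")
E
python3 - <<'E'
from h import *
c=np.load("w4.npy",allow_pickle=True).item()
prof(cv2.imread("pics/w4.png"),.077,.054,c,(.6907,.1761),82.76,.0077)
s=st();c=cams.calibration("wrist");i=cams.read_camera("wrist");cv2.imwrite("pics/w6.png",i);np.save("w6.npy",c,allow_pickle=True)
prof(i,.101,.058,c,s["tool_pos"][:2],np.degrees(s["tool_rot"][2]),s["tool_pos"][2]-.0244)
for k in cards(i,c):print(*k)
E
```

```text
len s=-20: card 3.16 part 2.06
len s=-10: card 3.16 part 1.99
len s=0: card 3.16 part 1.99
len s=10: card 3.16 part 2.06
len s=20: card 3.16 part 1.99
lat l=48: card mid -0.86 width 78.6
lat l=44: card mid -0.71 width 78.3
{'time': 17.55, 'tool_pos': [0.4528, -0.3093, 0.0347], 'tool_rot': [3.1406, 0.0012, 1.7618], 'opening': 0.0577, 'grip_force': 7.9995, 'contact_force': [0.4284, -0.0506, -0.365]}
len s=-20: card 0.38 part 0.23
len s=-10: card 0.30 part 0.16
len s=0: card 0.15 part 0.09
len s=10: card 0.08 part 0.02
len s=20: card 0.00 part 0.02
lat l=60: card mid -0.15 width 82.8
lat l=56: card mid -0.15 width 82.8
[235. 144.] [ 0.4467 -0.2759  0.0828  0.0579 11.5797]
```

The card and part match lengthwise to 0.1 mm. I'll apply −0.6 mm in x and +0.3°, then lower and release.

{"name": "jog_arm", "arguments": {
  "plan": [
    [-0.007,0,-0.02,0.0035,0.1],
    [-0.007,0,-0.04,0.0035,0.1],
    [-0.007,0,-0.05,0.0035,0.1],
    [-0.007,0,-0.06,0.0035,0.1],
    [-0.007,0,-0.07,0.0035,0.1],
    [-0.007,0,-0.08,0.0035,0.1],
    [-0.007,0,-0.085,0.0035,0.1],
    [-0.007,0,-0.09,0.0035,0.1],
    [-0.007,0,-0.094,0.0035,0.1],
    [-0.007,0,-0.098,0.0035,0.1],
    [-0.007,0,-0.098,0.0035,0.1]
  ]
}}

```text
time: 18.7
tool_pos: [0.4519, -0.309, 0.0272]
tool_rot: [3.141, 0.0, 1.767]
contact_force: [-2.2, 1.8, 10.2]
opening: 0.0577
grip_force: 8.0
```

{"name": "jog_arm", "arguments": {
  "plan": [
    [0,0,0.005,0,0.3],
    [0,0,0.005,0,0.4],
    [0,0,0.005,0,0.6],
    [0,0,0.005,0,0.9],
    [0,0,0.005,0,1],
    [0,0,0.005,0,1],
    [0,0,0.1,0,1],
    [0,0,0.3,0,1],
    [0,0,0.7,0,1],
    [0,0,1,0,1]
  ]
}}

```text
time: 19.7
tool_pos: [0.4521, -0.3092, 0.108]
tool_rot: [3.141, 0.001, 1.767]
contact_force: [0.5, -1.3, -0.1]
opening: 0.0918
grip_force: 0.0
```

{"name": "jog_arm", "arguments": {
  "plan": [
    [0,0,0.5,0,1],
    [0,0,1,0,1],
    [0,0,1,0,1]
  ]
}}

```text
time: 20.0
tool_pos: [0.454, -0.3108, 0.1924]
tool_rot: [3.135, 0.009, 1.767]
contact_force: [1.2, 0.3, 0.2]
opening: 0.0916
grip_force: 0.0
```

Run:
```python
from h import *
s=st();c=cams.calibration("wrist");i=cams.read_camera("wrist");cv2.imwrite("pics/w7.png",i);np.save("w7.npy",c,allow_pickle=True)
```

```text
{'time': 20.0, 'tool_pos': [0.454, -0.3108, 0.1924], 'tool_rot': [3.1347, 0.0091, 1.7674], 'opening': 0.0916, 'grip_force': 0.0, 'contact_force': [1.2286, 0.2964, 0.2384]}
```

{"name": "jog_arm", "arguments": {
  "plan": [
    [0.05,0.49,0,-0.04,1],
    [0.1,0.98,0,-0.074,1],
    [0.1,0.98,0,-0.074,1]
  ]
}}

```text
time: 20.35
tool_pos: [0.4591, -0.2263, 0.185]
tool_rot: [-3.139, -0.004, 1.653]
contact_force: [-0.5, -1.0, 0.2]
opening: 0.0918
grip_force: 0.0
```

{"name": "jog_arm", "arguments": {
  "plan": [
    [0.05,0.49,0,-0.04,1],
    [0.1,0.98,0,-0.074,1],
    [0.1,0.98,0,-0.074,1]
  ]
}}

```text
time: 20.65
tool_pos: [0.4672, -0.1487, 0.1852]
tool_rot: [-3.139, -0.002, 1.538]
contact_force: [-0.1, -0.7, -1.1]
opening: 0.0916
grip_force: 0.0
```

{"name": "jog_arm", "arguments": {
  "plan": [
    [0.05,0.49,0,-0.04,1],
    [0.1,0.98,0,-0.074,1],
    [0.1,0.98,0,-0.074,1]
  ]
}}

```text
time: 20.95
tool_pos: [0.4755, -0.0712, 0.1854]
tool_rot: [-3.14, -0.001, 1.422]
contact_force: [-0.2, -1.0, 0.8]
opening: 0.0922
grip_force: 0.0
```

{"name": "jog_arm", "arguments": {
  "plan": [
    [0.05,0.49,0,-0.04,1],
    [0.1,0.98,0,-0.074,1],
    [0.1,0.98,0,-0.074,1],
    [0.1,0.98,0,-0.074,1],
    [0.1,0.98,0,-0.074,1],
    [0.1,0.98,0,-0.074,1]
  ]
}}

```text
time: 21.55
tool_pos: [0.4839, 0.0031, 0.1859]
tool_rot: [-3.141, 0.0, 1.301]
contact_force: [0.1, -0.2, -0.4]
opening: 0.092
grip_force: 0.0
```

Run:
```python
from h import *
s=st();c=cams.calibration("wrist");i=cams.read_camera("wrist");cv2.imwrite("pics/w8.png",i)
p=s["tool_pos"];y=np.degrees(s["tool_rot"][2])
B=lambda q,col:(q,col)
o=over(i,c,180,75,335,225,3.4,[B(box(*b,.125,.062,.08),(255,0,0)) for b in [(p[0],p[1],y)]]+[B(box(p[0],p[1],y,.149,.066,.048),(255,0,255))])
c7=np.load("w7.npy",allow_pickle=True).item();i7=cv2.imread("pics/w7.png")
o7=over(i7,c7,200,110,310,225,2.4,[(box(.4525,-.309,101.25,.125,.082,.003),(0,255,0)),(box(.4525,-.309,101.25,.101,.058,.033),(0,0,255))])
H=max(o.shape[0],o7.shape[0]);z=np.zeros((H,o.shape[1]+o7.shape[1],3),np.uint8);z[:o.shape[0],:o.shape[1]]=o;z[:o7.shape[0],o.shape[1]:]=o7
cv2.imwrite("pics/o8.png",z);print(z.shape)
```

```text
{'time': 21.55, 'tool_pos': [0.4839, 0.0031, 0.1859], 'tool_rot': [-3.1415, 0.0004, 1.3011], 'opening': 0.092, 'grip_force': 0.0, 'contact_force': [0.1487, -0.1683, -0.4475]}
(510, 791, 3)
```

View pics/o8.png

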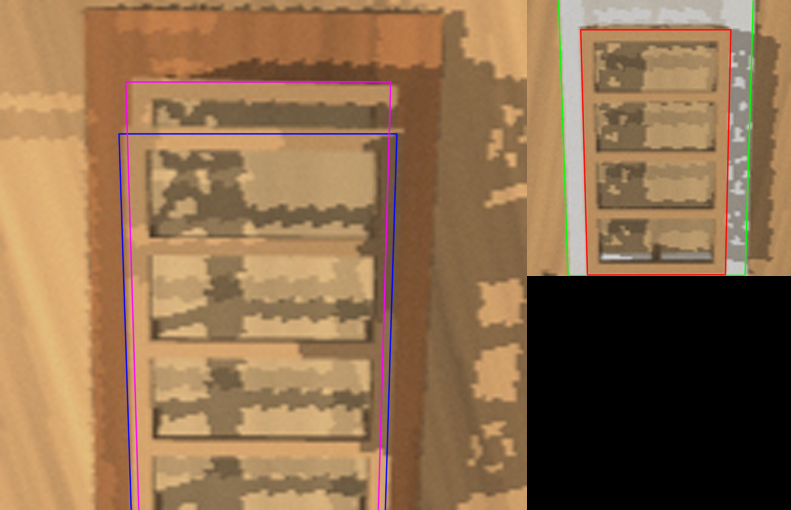

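The upper storey is dead centred on its card. The middle level fits within about 1 mm of the tool pose. Gripping the middle storey and carrying it to its card.

{"name": "jog_arm", "arguments": {
  "plan": [
    [0.006,0.006,-0.4,0,1],
    [0.006,0.006,-0.8,0,1],
    [0.006,0.006,-1,0,1],
    [0.006,0.006,-1,0,1]
  ]
}}

```text
time: 22.0
tool_pos: [0.4829, 0.0045, 0.1041]
tool_rot: [-3.137, 0.001, 1.302]
contact_force: [-0.3, -1.0, 0.4]
opening: 0.0919
grip_force: 0.0
```

{"name": "jog_arm", "arguments": {
  "plan": [
    [0,0,-0.2,0,1],
    [0,0,-0.35,0,1],
    [0,0,-0.42,0,1],
    [0,0,-0.42,0,0.7],
    [0,0,-0.42,0,0.5],
    [0,0,-0.42,0,0.4],
    [0,0,-0.42,0,0.35],
    [0,0,-0.42,0,0.3],
    [0,0,-0.42,0,0.25],
    [0,0,-0.42,0,0.2],
    [0,0,-0.42,0,0.2],
    [0,0,-0.42,0,0.2]
  ]
}}

```text
time: 23.2
tool_pos: [0.4846, 0.005, 0.0729]
tool_rot: [3.141, -0.0, 1.302]
contact_force: [-0.9, -0.0, 6.5]
opening: 0.062
grip_force: 8.0
```

Run:
```python
from h import *
s=st()
```

```text
{'time': 23.2, 'tool_pos': [0.4846, 0.005, 0.0729], 'tool_rot': [3.1407, -0.0001, 1.3023], 'opening': 0.062, 'grip_force': 7.9981, 'contact_force': [-0.8563, -0.0135, 6.5029]}
```

{"name": "jog_arm", "arguments": {
  "plan": [
    [0,0,0.03,0,0.2],
    [0,0,0.1,0,0.2],
    [0,0,0.3,0,0.2],
    [0,0,0.7,0,0.2],
    [0,0,1,0,0.2],
    [0,0,1,0,0.2]
  ]
}}

```text
time: 23.8
tool_pos: [0.4861, 0.0049, 0.1556]
tool_rot: [3.135, -0.001, 1.302]
contact_force: [1.0, 0.2, -1.0]
opening: 0.0621
grip_force: 8.0
```

{"name": "jog_arm", "arguments": {
  "plan": [
    [-0.02,0.2,0,0.003,0.2],
    [-0.05,0.55,0,0.006,0.2],
    [-0.073,0.92,0,0.01,0.2],
    [-0.073,0.92,0,0.01,0.2]
  ]
}}

```text
time: 24.2
tool_pos: [0.4775, 0.0811, 0.1516]
tool_rot: [-3.14, -0.0, 1.321]
contact_force: [-0.3, -0.5, 0.2]
opening: 0.0618
grip_force: 8.0
```

{"name": "jog_arm", "arguments": {
  "plan": [
    [-0.035,0.46,0,0.005,0.2],
    [-0.073,0.92,0,0.01,0.2],
    [-0.073,0.92,0,0.01,0.2]
  ]
}}

```text
time: 24.5
tool_pos: [0.4718, 0.1548, 0.1517]
tool_rot: [-3.14, -0.0, 1.337]
contact_force: [-1.6, -0.3, -0.5]
opening: 0.0616
grip_force: 8.0
```

{"name": "jog_arm", "arguments": {
  "plan": [
    [-0.035,0.46,0,0.005,0.2],
    [-0.073,0.92,0,0.01,0.2],
    [-0.073,0.92,0,0.01,0.2]
  ]
}}

```text
time: 24.8
tool_pos: [0.4664, 0.228, 0.1518]
tool_rot: [-3.141, -0.0, 1.353]
contact_force: [0.7, -0.7, -0.3]
opening: 0.0618
grip_force: 8.0
```

{"name": "jog_arm", "arguments": {
  "plan": [
    [-0.03,0.4,0,0.005,0.2],
    [-0.06,0.7,0,0.01,0.2],
    [-0.073,0.92,0,0.01,0.2],
    [-0.073,0.92,0,0.01,0.2],
    [-0.073,0.92,0,0.01,0.2],
    [-0.073,0.92,0,0.01,0.2]
  ]
}}

```text
time: 25.4
tool_pos: [0.4612, 0.2979, 0.1522]
tool_rot: [-3.141, 0.001, 1.364]
contact_force: [0.1, -0.2, -0.7]
opening: 0.062
grip_force: 8.0
```

{"name": "jog_arm", "arguments": {
  "plan": [
    [0,0,-0.3,0,0.2],
    [0,0,-0.6,0,0.2],
    [0,0,-0.85,0,0.2],
    [0,0,-1,0,0.2],
    [0,0,-1,0,0.2],
    [0,0,-1,0,0.2],
    [0,0,-1,0,0.2]
  ]
}}

```text
time: 26.1
tool_pos: [0.4618, 0.2996, 0.0736]
tool_rot: [3.14, -0.001, 1.365]
contact_force: [-0.4, -0.0, 0.5]
opening: 0.0616
grip_force: 8.0
```

{"name": "jog_arm", "arguments": {
  "plan": [
    [-0.006,-0.015,-0.2,0,0.2],
    [-0.006,-0.015,-0.35,0,0.2],
    [-0.006,-0.015,-0.43,0,0.2],
    [-0.006,-0.015,-0.48,0,0.2],
    [-0.006,-0.015,-0.48,0,0.2],
    [-0.006,-0.015,-0.48,0,0.2],
    [-0.006,-0.015,-0.48,0,0.2]
  ]
}}

```text
time: 26.8
tool_pos: [0.4608, 0.2985, 0.0345]
tool_rot: [3.141, -0.0, 1.365]
contact_force: [0.3, 0.1, -0.1]
opening: 0.0617
grip_force: 8.0
```

Run:
```python
from h import *
s=st();c=cams.calibration("wrist");i=cams.read_camera("wrist");cv2.imwrite("pics/w9.png",i);np.save("w9.npy",c,allow_pickle=True)
prof(i,.125,.062,c,s["tool_pos"][:2],np.degrees(s["tool_rot"][2]),s["tool_pos"][2]-.0249)
for k in cards(i,c):print(*k)
```

```text
{'time': 26.8, 'tool_pos': [0.4608, 0.2985, 0.0345], 'tool_rot': [3.1408, -0.0005, 1.3652], 'opening': 0.0617, 'grip_force': 7.9945, 'contact_force': [0.3315, 0.1305, -0.0903]}
len s=-20: card -0.08 part -0.87
len s=-10: card 0.00 part -0.80
len s=0: card 0.15 part -0.80
len s=10: card 0.15 part -0.80
len s=20: card 0.15 part -0.80
lat l=72: card mid 0.15 width 86.8
lat l=68: card mid 0.15 width 86.8
[229. 127.] [  0.4686   0.337    0.0869   0.0701 -11.7945]
```

The length needs +0.8 mm. I'll check the lateral camera bias using the held part's apparent top edges in w4, w6 and w9.

```bash
cat >> h.py <<'E'
def lat(img,c,t,yaw,L,W,zt):
    hsv=cv2.cvtColor(cv2.GaussianBlur(img,(3,3),0),cv2.COLOR_BGR2HSV);a=np.radians(yaw);u=np.array([np.cos(a),np.sin(a)]);v=np.array([-u[1],u[0]])
    for l in(L/2-.002,L/2-.004):
        ss=np.linspace(W/2+.015,-W/2-.015,600)
        q=proj(c,np.c_[np.array(t)+u*l+ss[:,None]*v,np.full(600,zt)]).astype(np.float32)
        S=cv2.remap(hsv[...,1],q[:,0],q[:,1],1).ravel().astype(int);k=np.where(S>=70)[0]
        m=S>=70;h=300
        a0=h
        # outermost wood pixels contiguous to card-white band
        L0=next((j for j in range(0,300) if m[j:j+10].all() and not m[:j].all() and j>0 and not m[j-1]),None)
        R0=next((j for j in range(599,300,-1) if m[j-9:j+1].all() and j<599 and not m[j+1]),None)
        if L0 is None or R0 is None: print("none",S[::30]);continue
        print(f"lat part mid {(ss[L0]+ss[R0])*500:.2f} width {(ss[L0]-ss[R0])*1e3:.1f}")
E
python3 - <<'E'
from h import *
for f,t,y,L,W,zt in(("w4",(.6907,.1761),82.76,.077,.054,.0337),("w6",(.4528,-.3093),100.95,.101,.058,.0403),("w9",(.4608,.2985),78.22,.125,.062,.0416)):
    print(f);lat(cv2.imread(f"pics/{f}.png"),np.load(f+".npy",allow_pickle=True).item(),t,y,L,W,zt)
E
```

```text
w4
lat part mid -0.56 width 54.3
lat part mid -0.63 width 54.1
w6
lat part mid -0.51 width 58.5
lat part mid -0.51 width 58.5
w9
lat part mid -1.15 width 62.4
lat part mid -1.15 width 62.4
```

{"name": "jog_arm", "arguments": {
  "plan": [
    [-0.01,0.011,-0.02,0,0.2],
    [-0.01,0.011,-0.035,0,0.2],
    [-0.01,0.011,-0.045,0,0.2],
    [-0.01,0.011,-0.055,0,0.2],
    [-0.01,0.011,-0.06,0,0.2],
    [-0.01,0.011,-0.065,0,0.2],
    [-0.01,0.011,-0.07,0,0.2],
    [-0.01,0.011,-0.075,0,0.2],
    [-0.01,0.011,-0.08,0,0.2],
    [-0.01,0.011,-0.084,0,0.2],
    [-0.01,0.011,-0.084,0,0.2]
  ]
}}

```text
time: 27.95
tool_pos: [0.4597, 0.2992, 0.028]
tool_rot: [3.141, -0.0, 1.365]
contact_force: [-1.9, -1.6, 5.1]
opening: 0.0621
grip_force: 8.0
```

{"name": "jog_arm", "arguments": {
  "plan": [
    [0,0,0.003,0,0.38],
    [0,0,0.003,0,0.5],
    [0,0,0.003,0,0.7],
    [0,0,0.003,0,0.9],
    [0,0,0.003,0,1],
    [0,0,0.003,0,1],
    [0,0,0.1,0,1],
    [0,0,0.3,0,1],
    [0,0,0.7,0,1],
    [0,0,1,0,1]
  ]
}}

```text
time: 28.95
tool_pos: [0.46, 0.2993, 0.1093]
tool_rot: [3.141, -0.001, 1.365]
contact_force: [0.7, -0.2, 0.0]
opening: 0.092
grip_force: 0.0
```

{"name": "jog_arm", "arguments": {
  "plan": [
    [0,0,0.5,0,1],
    [0,0,1,0,1],
    [0,0,1,0,1],
    [0,0,1,0,1],
    [0,0,1,0,1]
  ]
}}

```text
time: 29.45
tool_pos: [0.4591, 0.2988, 0.1866]
tool_rot: [-3.14, 0.001, 1.365]
contact_force: [-0.6, -0.9, -0.5]
opening: 0.0917
grip_force: 0.0
```

Run:
```python
from h import *
s=st();c=cams.calibration("wrist");i=cams.read_camera("wrist");cv2.imwrite("pics/w10.png",i);np.save("w10.npy",c,allow_pickle=True)
```

```text
{'time': 29.45, 'tool_pos': [0.4591, 0.2988, 0.1866], 'tool_rot': [-3.1403, 0.0011, 1.3651], 'opening': 0.0917, 'grip_force': 0.0, 'contact_force': [-0.5938, -0.8717, -0.4951]}
```

{"name": "jog_arm", "arguments": {
  "plan": [
    [0.038,-0.46,0,-0.005,1],
    [0.076,-0.926,0,-0.01,1],
    [0.076,-0.926,0,-0.01,1]
  ]
}}

```text
time: 29.8
tool_pos: [0.4654, 0.2218, 0.186]
tool_rot: [-3.139, 0.003, 1.346]
contact_force: [0.1, 0.4, -0.0]
opening: 0.0919
grip_force: 0.0
```

{"name": "jog_arm", "arguments": {
  "plan": [
    [0.038,-0.46,0,-0.005,1],
    [0.076,-0.926,0,-0.01,1],
    [0.076,-0.926,0,-0.01,1]
  ]
}}

```text
time: 30.1
tool_pos: [0.4718, 0.1483, 0.1864]
tool_rot: [-3.14, 0.002, 1.33]
contact_force: [-1.1, 0.5, 0.2]
opening: 0.0913
grip_force: 0.0
```

{"name": "jog_arm", "arguments": {
  "plan": [
    [0.038,-0.46,0,-0.005,1],
    [0.076,-0.926,0,-0.01,1],
    [0.076,-0.926,0,-0.01,1]
  ]
}}

```text
time: 30.4
tool_pos: [0.4782, 0.0747, 0.1867]
tool_rot: [-3.141, 0.001, 1.315]
contact_force: [0.7, 0.8, 0.6]
opening: 0.092
grip_force: 0.0
```

{"name": "jog_arm", "arguments": {
  "plan": [
    [0.038,-0.46,0,-0.005,1],
    [0.076,-0.926,0,-0.01,1],
    [0.076,-0.926,0,-0.01,1],
    [0.076,-0.926,0,-0.01,1],
    [0.076,-0.926,0,-0.01,1],
    [0.076,-0.926,0,-0.01,1]
  ]
}}

```text
time: 31.0
tool_pos: [0.4839, 0.0043, 0.1872]
tool_rot: [-3.141, -0.0, 1.304]
contact_force: [0.8, -0.9, 0.0]
opening: 0.092
grip_force: 0.0
```

Run:
```python
from h import *
s=st();c=cams.calibration("wrist");i=cams.read_camera("wrist");cv2.imwrite("pics/w11.png",i);np.save("w11.npy",c,allow_pickle=True)
p=s["tool_pos"];y=np.degrees(s["tool_rot"][2])
o=over(i,c,180,75,335,225,3.4,[(box(p[0],p[1],y,.149,.066,.048),(255,0,255))])
c7=np.load("w10.npy",allow_pickle=True).item();i7=cv2.imread("pics/w10.png")
o7=over(i7,c7,200,90,310,225,2.4,[(box(.461,.2985,78.15,.149,.086,.003),(0,255,0)),(box(.461,.2985,78.15,.125,.062,.035),(0,0,255))])
t=cams.read_camera("top");ct=cams.calibration("top");cv2.imwrite("pics/t11.png",t)
H=510;z=np.zeros((H,o.shape[1]+o7.shape[1],3),np.uint8);z[:o.shape[0],:o.shape[1]]=o;z[:o7.shape[0],o.shape[1]:]=o7
cv2.imwrite("pics/o11.png",z)
```

```text
{'time': 31.0, 'tool_pos': [0.4839, 0.0043, 0.1872], 'tool_rot': [-3.1412, -0.0003, 1.304], 'opening': 0.092, 'grip_force': 0.0, 'contact_force': [0.7849, -0.9025, 0.0474]}
```

View pics/o11.png

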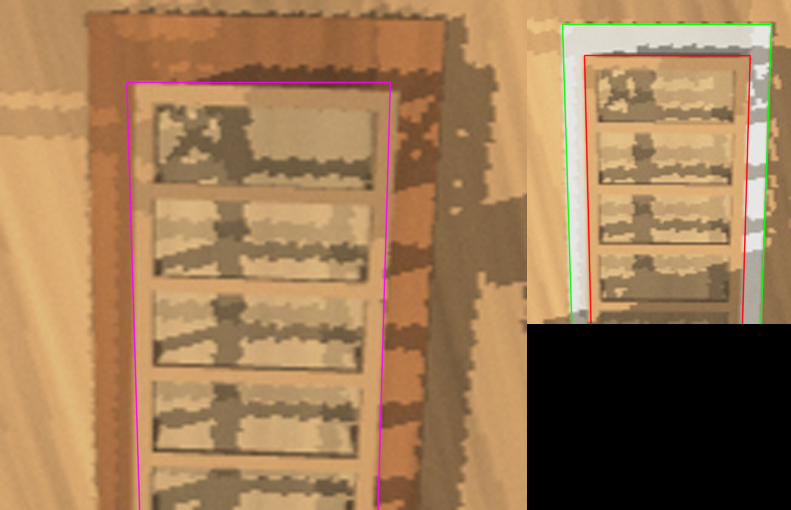

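The middle storey is well centred. The ground storey is turned about −1.4° from the tool and sits about 1.7 mm nearer. I'll adjust and grip it.

{"name": "jog_arm", "arguments": {
  "plan": [
    [-0.018,-0.016,-0.4,-0.0145,1],
    [-0.018,-0.016,-0.8,-0.0145,1],
    [-0.018,-0.016,-1,-0.0145,1],
    [-0.018,-0.016,-1,-0.0145,1],
    [-0.018,-0.016,-1,-0.0145,1]
  ]
}}

```text
time: 31.6
tool_pos: [0.4829, 0.0019, 0.1078]
tool_rot: [3.141, -0.0, 1.28]
contact_force: [0.2, 0.3, 1.2]
opening: 0.092
grip_force: 0.0
```

{"name": "jog_arm", "arguments": {
  "plan": [
    [0,0,-0.3,0,1],
    [0,0,-0.5,0,1],
    [0,0,-0.65,0,1],
    [0,0,-0.75,0,1],
    [0,0,-0.82,0,1],
    [0,0,-0.87,0,1],
    [0,0,-0.87,0,1],
    [0,0,-0.87,0,1],
    [0,0,-0.87,0,1]
  ]
}}

```text
time: 32.5
tool_pos: [0.4829, 0.0015, 0.0382]
tool_rot: [3.141, -0.0, 1.28]
contact_force: [0.0, -0.3, 0.8]
opening: 0.0913
grip_force: 0.0
```

{"name": "jog_arm", "arguments": {
  "plan": [
    [0,0.015,-0.012,0,1],
    [0,0.015,-0.012,0,0.7],
    [0,0.015,-0.012,0,0.6],
    [0,0.015,-0.012,0,0.5],
    [0,0.015,-0.012,0,0.45],
    [0,0.015,-0.012,0,0.4],
    [0,0.015,-0.012,0,0.35],
    [0,0.015,-0.012,0,0.3],
    [0,0.015,-0.012,0,0.3],
    [0,0.015,-0.012,0,0.3],
    [0,0.015,-0.012,0,0.3]
  ]
}}

```text
time: 33.6
tool_pos: [0.4826, 0.0028, 0.0368]
tool_rot: [3.142, 0.0, 1.279]
contact_force: [1.3, 0.1, 0.5]
opening: 0.0666
grip_force: 8.0
```

{"name": "jog_arm", "arguments": {
  "plan": [
    [0,0,0.03,0,0.3],
    [0,0,0.1,0,0.3],
    [0,0,0.3,0,0.3],
    [0,0,0.65,0,0.3],
    [0,0,1,0,0.3],
    [0,0,1,0,0.3]
  ]
}}

```text
time: 34.2
tool_pos: [0.4848, 0.0025, 0.1205]
tool_rot: [3.134, -0.001, 1.28]
contact_force: [0.6, -0.1, 0.1]
opening: 0.0661
grip_force: 8.0
```

{"name": "jog_arm", "arguments": {
  "plan": [
    [0,0,0.4,0,0.3],
    [0,0,0.8,0,0.3],
    [0,0,1,0,0.3],
    [0,0,1,0,0.3]
  ]
}}

```text
time: 34.6
tool_pos: [0.4836, 0.0026, 0.1986]
tool_rot: [3.137, -0.001, 1.28]
contact_force: [0.1, 0.1, -0.9]
opening: 0.0657
grip_force: 8.0
```

{"name": "jog_arm", "arguments": {
  "plan": [
    [0.25,-0.2,0,0.007,0.3],
    [0.55,-0.45,0,0.015,0.3],
    [0.81,-0.7,0,0.022,0.3],
    [0.81,-0.7,0,0.022,0.3]
  ]
}}

```text
time: 35.0
tool_pos: [0.5487, -0.0553, 0.1947]
tool_rot: [-3.141, 0.001, 1.312]
contact_force: [-0.3, -0.2, -0.9]
opening: 0.0661
grip_force: 8.0
```

{"name": "jog_arm", "arguments": {
  "plan": [
    [0.3,-0.25,0,0.007,0.3],
    [0.6,-0.5,0,0.015,0.3],
    [0.81,-0.7,0,0.022,0.3],
    [0.81,-0.7,0,0.022,0.3]
  ]
}}

```text
time: 35.4
tool_pos: [0.6126, -0.1106, 0.1945]
tool_rot: [-3.14, 0.0, 1.347]
contact_force: [-0.7, 0.2, -0.2]
opening: 0.0655
grip_force: 8.0
```

{"name": "jog_arm", "arguments": {
  "plan": [
    [0.3,-0.25,0,0.007,0.3],
    [0.55,-0.5,0,0.015,0.3],
    [0.7,-0.62,0,0.022,0.3],
    [0.81,-0.7,0,0.022,0.3],
    [0.81,-0.7,0,0.022,0.3],
    [0.81,-0.7,0,0.022,0.3]
  ]
}}

```text
time: 36.0
tool_pos: [0.676, -0.1642, 0.1957]
tool_rot: [-3.139, -0.001, 1.383]
contact_force: [-0.5, 0.3, -0.8]
opening: 0.0656
grip_force: 8.0
```

{"name": "jog_arm", "arguments": {
  "plan": [
    [0,0,-0.3,0,0.3],
    [0,0,-0.6,0,0.3],
    [0,0,-0.85,0,0.3],
    [0,0,-1,0,0.3],
    [0,0,-1,0,0.3],
    [0,0,-1,0,0.3],
    [0,0,-1,0,0.3]
  ]
}}

```text
time: 36.7
tool_pos: [0.6776, -0.1653, 0.1184]
tool_rot: [3.139, 0.0, 1.383]
contact_force: [-0.4, -0.5, 0.1]
opening: 0.0659
grip_force: 8.0
```

{"name": "jog_arm", "arguments": {
  "plan": [
    [0,0,-0.25,0,0.3],
    [0,0,-0.5,0,0.3],
    [0,0,-0.7,0,0.3],
    [0,0,-0.85,0,0.3],
    [0,0,-0.95,0,0.3],
    [0,0,-1,0,0.3],
    [0,0,-1,0,0.3],
    [0,0,-1,0,0.3],
    [0,0,-1,0,0.3]
  ]
}}

```text
time: 37.6
tool_pos: [0.6775, -0.1654, 0.0377]
tool_rot: [3.14, 0.0, 1.383]
contact_force: [-0.2, -0.3, -0.1]
opening: 0.0659
grip_force: 8.0
```

Run:
```python
from h import *
s=st();c=cams.calibration("wrist");i=cams.read_camera("wrist");cv2.imwrite("pics/w12.png",i);np.save("w12.npy",c,allow_pickle=True)
p=s["tool_pos"];y=np.degrees(s["tool_rot"][2])
prof(i,.149,.066,c,p[:2],y,p[2]-.0248);lat(i,c,p[:2],y,.149,.066,p[2]+.0112)
# far end overhang check: top edge length
for k in cards(i,c):print(*k)
```

```text
{'time': 37.6, 'tool_pos': [0.6775, -0.1654, 0.0377], 'tool_rot': [3.1401, 0.0002, 1.3832], 'opening': 0.0659, 'grip_force': 7.9935, 'contact_force': [-0.1913, -0.2636, -0.1258]}
len s=-20: card 0.53 part 2.81
len s=-10: card 0.45 part 2.73
len s=0: card 0.45 part 2.73
len s=10: card 0.45 part 2.81
len s=20: card 0.38 part 2.81
lat l=83: card mid 0.32 width 90.6
lat l=80: card mid 0.32 width 90.6
none [117 118 120  54 116 116 115 115 109 108 108 116 116 116 118 117 118 118
 118 117]
none [118 120 120  51 117 118 112 113 104 103 105 113 114 114 115 117 117 119
 116 118]
[206. 112.] [ 6.75600e-01 -1.18800e-01  8.32000e-02  7.02000e-02  7.92464e+01]
```

The ground's far end lies beyond the camera, so the visible edge there is its top edge. Recomputing for that height.

Run:
```python
from h import *
c=np.load("w12.npy",allow_pickle=True).item();i=cv2.imread("pics/w12.png")
t=np.array([.6775,-.1654]);a=1.3832;u=np.array([np.cos(a),np.sin(a)]);v=np.array([-u[1],u[0]])
cam=c["world_from_camera"][:3,3];print("cam u,v",(cam[:2]-t)@u,(cam[:2]-t)@v,cam[2])
for s in(-.02,0,.02):
    px=proj(c,[[*(t+u*(.0745+.00277)+v*s),.0129]]);print(px.round(1),((w(c,px,.0489)[0,:2]-t)@u*1e3-74.5).round(2))
hsv=cv2.cvtColor(cv2.GaussianBlur(i,(3,3),0),cv2.COLOR_BGR2HSV)
for l in(.070,.066,.060):
    ss=np.linspace(.045,-.045,361)
    q=proj(c,np.c_[t+u*l+ss[:,None]*v,np.full(361,.0489)]).astype(np.float32)
    S=cv2.remap(hsv[...,1],q[:,0],q[:,1],1).ravel();k=np.where(S<75)[0]
    print(l,"white s mm: left",(ss[k[k<180]]*1e3)[[0,-1]] if (k<180).any() else None,"right",(ss[k[k>180]]*1e3)[[0,-1]] if (k>180).any() else None)
```

```text
cam u,v 0.06689027199188823 -0.0003318456852012576 0.17812923945976114
[[295.1  86.3]] 0.51
[[254.9  86.3]] 0.51
[[214.8  86.3]] 0.51
0.07 white s mm: left [33.75 25.5 ] right None
0.066 white s mm: left [33.75 32.25] right None
0.06 white s mm: left [33.75 32.25] right None
```

The length matches (0.5 vs 0.45 mm). Laterally it needs +1 mm (−x). Lowering.

{"name": "jog_arm", "arguments": {
  "plan": [
    [-0.012,0.003,-0.03,0,0.3],
    [-0.012,0.003,-0.06,0,0.3],
    [-0.012,0.003,-0.08,0,0.3],
    [-0.012,0.003,-0.09,0,0.3],
    [-0.012,0.003,-0.098,0,0.3],
    [-0.012,0.003,-0.104,0,0.3],
    [-0.012,0.003,-0.11,0,0.3],
    [-0.012,0.003,-0.114,0,0.3],
    [-0.012,0.003,-0.118,0,0.3],
    [-0.012,0.003,-0.122,0,0.3],
    [-0.012,0.003,-0.126,0,0.3],
    [-0.012,0.003,-0.126,0,0.3]
  ]
}}

```text
time: 38.85
tool_pos: [0.6761, -0.165, 0.0278]
tool_rot: [3.141, 0.0, 1.383]
contact_force: [-2.3, 1.5, 6.7]
opening: 0.0657
grip_force: 8.0
```

{"name": "jog_arm", "arguments": {
  "plan": [
    [0,0,0,0,0.46],
    [0,0,0,0,0.6],
    [0,0,0,0,0.8],
    [0,0,0,0,1],
    [0,0,0,0,1],
    [0,0,0,0,1],
    [0,0,0.1,0,1],
    [0,0,0.3,0,1],
    [0,0,0.7,0,1],
    [0,0,1,0,1]
  ]
}}

```text
time: 39.85
tool_pos: [0.6767, -0.1652, 0.11]
tool_rot: [3.139, 0.0, 1.383]
contact_force: [0.6, -0.9, -0.2]
opening: 0.0919
grip_force: 0.0
```

{"name": "jog_arm", "arguments": {
  "plan": [
    [0,0,0.5,0,1],
    [0,0,1,0,1],
    [0,0,1,0,1],
    [0,0,1,0,1],
    [0,0,1,0,1]
  ]
}}

```text
time: 40.35
tool_pos: [0.6755, -0.1648, 0.1862]
tool_rot: [-3.14, -0.0, 1.383]
contact_force: [-0.1, -0.3, 0.3]
opening: 0.0913
grip_force: 0.0
```

Run:
```python
from h import *
s=st();c=cams.calibration("wrist");i=cams.read_camera("wrist");cv2.imwrite("pics/w13.png",i)
t=np.array([.6763,-.165]);a=np.radians(79.25);u=np.array([np.cos(a),np.sin(a)]);v=np.array([-u[1],u[0]])
hsv=cv2.cvtColor(cv2.GaussianBlur(i,(3,3),0),cv2.COLOR_BGR2HSV)
def tr(A,B,za,zb):
    n=600;q=proj(c,np.c_[np.linspace(t+u*A[0]+v*A[1],t+u*B[0]+v*B[1],n),np.full(n,.003)]).astype(np.float32)
    S=cv2.remap(hsv[...,1],q[:,0],q[:,1],1).ravel();k=np.where(S<75)[0]
    if len(k)<5:return None
    g=np.split(k,np.where(np.diff(k)>25)[0]+1);r=[]
    for x in g:
        if len(x)<10: continue
        for e in(x[0],x[-1]):
            P=w(c,q[e],.003)[0,:2]-t;T=w(c,q[e],.039)[0,:2]-t
            r.append([round(float(z)*1e3,1) for z in(P@u,P@v,T@u,T@v)])
    return r
for l in(.06,.04,.02,0):print("lat",l,tr((l,.06),(l,-.06),0,0))
for y in(-.02,0,.02):print("len",y,tr((.1,y),(.05,y),0,0))
tp=cams.read_camera("top");cv2.imwrite("pics/t13.png",tp)
hs=cv2.cvtColor(tp,cv2.COLOR_BGR2HSV);m=((hs[...,0]<14)&(hs[...,1]>170)&(hs[...,2]>150)).astype(np.uint8)
ys,xs=np.where(m[110:160,240:310]);print("cap px",xs.mean()+240,ys.mean()+110,len(xs))
t0=cv2.imread("pics/top0.png");hs=cv2.cvtColor(t0,cv2.COLOR_BGR2HSV);m=((hs[...,0]<14)&(hs[...,1]>170)&(hs[...,2]>150));ys,xs=np.where(m[110:160,240:310]);print("cap0",xs.mean()+240,ys.mean()+110)
```

```text
{'time': 40.35, 'tool_pos': [0.6755, -0.1648, 0.1862], 'tool_rot': [-3.1402, -0.0002, 1.3832], 'opening': 0.0913, 'grip_force': 0.0, 'contact_force': [-0.1108, -0.3196, 0.2656]}
lat 0.06 [[60.0, 44.6, 60.8, 39.6], [60.0, 36.2, 60.8, 32.1], [60.0, -38.0, 60.8, -33.7], [60.0, -46.2, 60.8, -41.0]]
lat 0.04 [[40.0, 44.6, 43.0, 39.6], [40.0, 36.6, 43.0, 32.5], [40.0, -37.4, 43.0, -33.2], [40.0, -46.6, 43.0, -41.4]]
lat 0.02 [[20.0, 44.4, 25.2, 39.5], [20.0, 36.4, 25.2, 32.3], [20.0, -37.8, 25.2, -33.6], [20.0, -46.8, 25.2, -41.6]]
lat 0 [[0.0, 44.2, 7.4, 39.3], [0.0, 36.8, 7.4, 32.7], [0.0, -38.0, 7.4, -33.7], [-0.0, -46.8, 7.4, -41.6]]
len -0.02 [[87.1, -20.0, 84.9, -17.8], [75.9, -20.0, 74.9, -17.8]]
len 0 [[87.1, 0.0, 84.9, 0.0], [76.3, -0.0, 75.2, 0.0]]
len 0.02 [[87.0, 20.0, 84.7, 17.8], [76.1, 20.0, 75.1, 17.8]]
cap px nan nan 0
cap0 nan nan<stdin>:20: RuntimeWarning: Mean of empty slice.
  ret = ret.dtype.type(ret / rcount)
<stdin>:21: RuntimeWarning: Mean of empty slice.
```

The ground is within about 0.5 mm. Last, a numeric check that the glue is undisturbed, and of the roof from the top camera.

Run:
```python
from h import *
def cap(i,y,x):
    h=cv2.cvtColor(i,cv2.COLOR_BGR2HSV)[y[0]:y[1],x[0]:x[1]];ys,xs=np.where((h[...,0]<15)&(h[...,1]>185)&(h[...,2]>90));return (xs.mean()+x[0]).round(2) if len(xs) else None,(ys.mean()+y[0]).round(2) if len(xs) else None,len(xs)
s=cams.read_camera("side");cv2.imwrite("pics/s13.png",s)
for n in(cv2.imread("pics/side0.png"),s):print("side",cap(n,(175,205),(272,300)))
for f in("top0","t13"):print("top",cap(cv2.imread(f"pics/{f}.png"),(125,150),(260,290)))
t=cv2.imread("pics/t13.png");c=cams.calibration("top");h=cv2.cvtColor(cv2.GaussianBlur(t,(3,3),0),cv2.COLOR_BGR2HSV)
C=np.array([.6918,.1785]);a=np.radians(82.75);u=np.array([np.cos(a),np.sin(a)]);v=np.array([-u[1],u[0]])
for d,p,z in((u,v,"len"),(v,u,"lat")):
  for o in(-.012,0,.012):
    x=np.linspace(-.07,.07,281);S=cv2.remap(h[...,1],*[k.astype(np.float32) for k in proj(c,np.c_[C+p*o+x[:,None]*d,np.full(281,.003)]).T],1).ravel()
    k=np.where(S<60)[0];g=[(round(x[q[0]]*1e3,1),round(x[q[-1]]*1e3,1)) for q in np.split(k,np.where(np.diff(k)>6)[0]+1) if len(q)>5];print(z,o,g)
```

```text
side (np.float64(284.84), np.float64(186.74), 19)
side (np.float64(284.96), np.float64(186.54), 24)
top (np.float64(274.25), np.float64(135.5), 4)
top (np.float64(275.11), np.float64(135.33), 9)
len -0.012 [(np.float64(-52.5), np.float64(-36.5))]
len 0 [(np.float64(-52.5), np.float64(-36.5)), (np.float64(45.5), np.float64(50.5))]
len 0.012 [(np.float64(-52.5), np.float64(-36.5)), (np.float64(43.5), np.float64(51.5))]
lat -0.012 [(np.float64(-39.0), np.float64(-35.0)), (np.float64(25.0), np.float64(41.0))]
lat 0 [(np.float64(-39.0), np.float64(-34.5)), (np.float64(25.0), np.float64(41.0))]
lat 0.012 [(np.float64(-39.5), np.float64(-34.5)), (np.float64(25.0), np.float64(41.0))]
```

```bash
python3 -c "
from cell import ticket;print(ticket.hand_in())"
```

```text
the job is handed in; nothing more can be done
None
```

The job is handed in: all four levels were lifted off in order, from the roof down to the ground storey, and set gently on their own cards, each within about 1 mm of its outline by camera. The glue bottle has not moved; it took about 40 s of the 112 s.

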